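# Refit the battery cover of a headlamp power unit

### The arm

A 6-joint arm with a two-finger parallel gripper is mounted at the origin on the work surface. World frame = base frame: x ahead of the robot, y to its left, z up, the work surface at z = 0. Lengths are in m, angles in rad, forces in N, time in s.
With the tool pointing down it reaches from about 0.35 to 0.775 m from the base axis. Payload 5.5 kg.
Tool frame: the origin (TCP) lies midway between the tips of the shut fingers; the grasp point (between the pads) lies 19 mm behind it; y points along the fingers, z is the direction in which the jaws open and shut, and the axes are right-handed (so a half turn about y gives the same grasp; the last joint's range is limited). The gripper opens to 85 mm and grips with 20 to 120 N. Pads are 22 mm wide; open, the fingers measure 114 mm over their backs; the gripper's body (76 mm by 85 mm) begins 54 mm behind the grasp point. The pads swing forward as they close: fully open they stand 13 mm farther back than shut.
Start: joints at [-0.14, 0.313, 0.046, 1.304, 0, 1.431], TCP at [0.575, -0, 0.231] pointing down, gripper open.
Joint ranges: [-2.76, 2.76], [-0.86, 1.69], [-1.03, 1.26], [-2.2, 2.34], [-1.47, 1.5], [-3.14, 3.14]. Speed limits (rad/s): [2.57, 2.57, 3.14, 3.14, 3.14, 3.14].

### API

Orientations are given as [roll, pitch, yaw] about the fixed x, y, z axes, in that order (R = Rz(yaw) Ry(pitch) Rx(roll)).
In Python, from cell import * gives the robot as it stands.
- The arm moves only by the tool move_arm, never from a script. Its argument "motion" is text: rows parted by semicolons, each of 5 numbers parted by spaces: the closure in counts, from 0 (fully open) to 255 (shut), then the shift along the tool's x, y, z in m, then the turn about the tool's y in rad. In form: claw tx ty tz spin; .... A call has 1 to 8 rows; each row is the pose to reach, as a shift and turn from the pose commanded when the call began, along the tool's axes at that moment; what a row does not reach only later rows make up. A row lasts 1/12 s, in which the tool goes at most 41.7 mm and 7.16 degrees, less where a joint would pass 70% of its speed; a pose out of reach is approached as far as the arm can. A call with a gripper value outside its range is refused whole. The fingers move at their own pace and stop on an object; "force" is the grip in N (left out, the last holds). Time passes only in rows, so rows that repeat a pose let the fingers close. It gives the time, the measured TCP pose, the force and the opening at its end, in the units of the state.
- state(): the state, without advancing time (a new reading comes with each control period).
- read_camera(name): name is "scene" or "side" or "wrist"; returns the picture (400x640x3 uint8, red, green, blue); there is no depth.
- camera_info(name): a dict with "mtx" (3x3 intrinsics, pixels), "dist_coeffs" ([k1, k2, p1, p2, k3] as OpenCV has them; the pictures are not rectified), "R" (3x3) and "t" (3): a world point X has camera coordinates R X + t. Camera axes: x right, y down, z forward; pixel columns grow to the right and rows downward; lengths in m; the calibration is good to about 2 mm. A picture is of the moment at which its call begins: read the wrist's pose just before it. camera_info takes no time and is no camera call; for the wrist camera it gives the pose at the moment of the call.
- finish_job(): hands the job in, once; it reports no verdict.
Trained networks look in the newest picture that a camera, given by its name, has taken for a name from the list of things; names that differ only in an ending like _2 or _b are one class to them, and where a whole thing is asked for, a point or a joint stands for the part that bears it (a point fixed in the world has none). Each returns a list of dicts, best first, with "conf" (0 to 1); they miss things now and then, are a little off and sometimes report something else, mostly with a low value. They report only what shows in the picture. A call takes as long as a camera call. They do not tell look-alikes from the thing itself.
- look_for(camera, thing): "position" ([x, y, z] in m, in world coordinates, good to about 4 mm: the middle of the surface that is visible of it).
- outline_of(camera, thing): "region" (400x640 bool, what is visible of it).
The state is a dict: "time_s": time; "joint_positions": joint angles; "joint_vel": joint speeds; "tau": joint torques, N m; "position": TCP position; "tcp_rot": TCP orientation; "wrist_force": force on the tool from outside, world axes, zero at the start; "moment": the same for the moment, N m; "finger_gap": finger opening in m.
Only numpy, scipy, OpenCV 4.12 (cv2) and the standard library are available. Lean on these libraries where they do the work, as an engineer would, in place of code of your own. Each camera call takes 0.05 s, during which the arm holds its last target.

### The job

Put the loose battery cover back on the headlamp power unit: with its rear end raised, hook the cover's front lip all the way into the slot under the blue hood, then pivot it down and press its rear until the orange catch snaps over it and it lies flat, and let go of it. The lip is thin: feel your way in with only a few newtons, press no harder than the snap needs, and leave the other things on the desk alone.

Things in the scene. Friction and masses are not known exactly. Their poses are not given: they have to be found in the camera images.
- unit: White headlamp power unit, fixed, 190 x 130 x 40 mm (x, y, z); origin under its centre on the desk, z up, x from slot end (front) to catch end. On top a grey open battery compartment 140 x 80 mm: a drop-in insert that sits up to 8 mm ahead or behind of nominal along x, NOT shown by any pose: feel for it. It stays put. Inner side faces y = +-34, wall tops z = 59. Over 45 N breaks it.
- slot (a point): On the unit at (-53, 0, 51) mm: nominal bottom of the slot's mouth, axes as the unit's. The slot opens to the rear (+x), 68 wide, 9 high, 8.5 deep (end wall at x = -61.5 mm in the unit's frame), floor z = 51. The same floor runs on behind the mouth to x = -27, as a sill to feel. The blue hood above it spans x = -70 to -53, z = 60 to 63.5.
- seat (a point): On the unit at (0, 0, 55) mm: where the seated cover's origin lies nominally, axes alike (true place up to 9.5 mm off along x, 2 mm along y). The cover rests on side ledges at unit z = 55, x = -18 to 50, beyond |y| = 28. Rear wall face at x = 57.2, top z = 57. The cells in the compartment lie below 55.
- cover: White battery cover, plate 100 x 64 x 4 mm (x, y, z), 50 to 85 g, flat on the desk. Origin: centre of the plate's underside; z up, x from front (lip) to rear. Blue grip rib on top: 12 wide (y), x = -25 to 15, z = 4 to 26; grip it across y. Blue front lip: 50 wide, z = 0 to 3, x = -60 to -50. Blue rear tongue: 30 wide, z = 0 to 3, x = 50 to 56.
- lip_tip (a point): On the cover at (-60, 0, 0) mm: middle of the lower edge of the front lip's tip. The lip is thin: until the rear has been pivoted down onto the catch (angle under 0.12 rad) it cracks if the cover is pushed against the unit, in any direction, with more than 16 N
- press_pad (a point): On the cover at (34, 0, 4) mm: middle of the ribbed pressing area on top of the plate near its rear. The grip rib ends 19 mm in front of it; the catch begins about 17 mm behind it
- catch (a joint): Travel of the sprung orange catch at the rear, 20 mm wide, in m: 0 shut, up to 0.007 pushed back. Its ramp rises at 60 degrees from unit x = 51.5, z = 59.6 to x = 56.5, z = 68 mm (nominal); behind that its top is flat, so the tongue meets the ramp only when the lip is fully home. Pushed down the ramp, the tongue drives it back (spring 1.5 to 4.3 N) and it snaps shut over the tongue. On the press pad this takes about 4 to 11 N.
- bottle: bystander: water bottle, 64 mm across, 210 high; origin under its centre
- stamp: bystander: black desk stamp, 40 x 62 x 90 mm; origin under its centre
- round_stamp: bystander: yellow and black round stamp, 42 mm across, 68 high; origin under its centre
- phone: bystander: black phone lying flat, 75 x 155 x 9 mm; origin under its centre
- spare_battery: bystander: upright blue 9 V block battery, 17.5 x 26.5 x 49 mm, not needed; origin under its centre
- glove_box: bystander: light blue glove box, 120 x 240 x 86 mm; origin under its centre
- cup: bystander: clear cup, 72 mm across, 85 high; origin under its centre
Not all that is in view belongs to the job. Of the things like the cover, leave any that is red; of the rest the smaller one is meant. Leave any red look-alike of the unit alone.

How it is judged:
On the way:
1. the cover's lip is hooked into the slot under the hood while its rear end is still raised (x of lip_tip in the frame of unit below -0.052 m and z of lip_tip in the frame of unit between 0.049 and 0.0585 m and y of lip_tip in the frame of unit between -0.006 and 0.006 m and angle between the z axis of cover and the z axis of unit, either way round between 0.06 and 0.7 rad), for 0.1 s.
At the end, for the whole second after the job is handed in: Cover flat in the compartment, right way round: within 2 degrees, underside 52.5 to 56.8 mm above the desk, within 4 mm sideways and 10.5 mm lengthwise of the unit's centre, lip in the slot; catch travel under 1.5 mm; all at rest; bystanders within 30 mm of their start (angle between the z axis of cover and the z axis of unit, either way round below 0.035 rad and angle between the x axis of cover and the x axis of unit, either way round below 0.08 rad and angle between cover's own z axis and vertical below 0.05 rad and z of cover in the frame of unit between 0.0525 and 0.0568 m and x of cover in the frame of unit between -0.0105 and 0.0105 m and y of cover in the frame of unit between -0.004 and 0.004 m and x of lip_tip in the frame of unit below -0.0495 m and value of joint catch below 0.0015 m and linear speed of cover below 0.01 m/s and angular speed of cover below 0.05 rad/s and distance of each of bottle, stamp, round_stamp, phone, spare_battery, glove_box, cup from where it was at the start of the episode below 0.03 m); the robot touches nothing.
It fails at once if while being hooked (rear raised by more than 0.13 rad) the cover is pushed against the unit with more than 16 N (angle between the z axis of cover and the z axis of unit, either way round above 0.13 rad and contact force between cover and unit above 16 N).
It fails at once if the cover is pushed against the unit with more than 45 N (contact force between cover and unit above 45 N).
It fails at once if the arm, gripper or a finger pushes directly on the unit with more than 45 N (contact force between any of the arm, the fingers and unit above 45 N).
It fails at once if a bystander is moved more than 30 mm (distance of any of bottle, stamp, round_stamp, phone, spare_battery, glove_box, cup from where it was at the start of the episode above 0.03 m).
It fails at once if the bottle, a stamp, the spare battery or the cup is knocked over (angle between any of bottle, stamp, round_stamp, spare_battery, cup's own z axis and vertical above 0.5 rad).
It also fails if it takes over 58 s, if anything falls off the work surface, if the arm or the gripper's body presses on something with over 40 N, if the wrist force passes 120 N, or if a joint passes its speed limit or range.

## Working session

There is one attempt and no reset: what is moved stays moved. The work goes in short steps, Python scripts to look and compute and a tool call to move; the robot and the scene stay as the last step left them, time stands still between calls to the robot, and variables do not carry over. Pictures are saved under pics/ and viewed, and the job is handed in when it is done.

Besides the shell and the picture viewer there is one more tool, called as name(argument=value, ...) on one line, values as JSON. move_arm: Moves the arm, as the interface text tells. Its arguments: {"type":"object","properties":{"motion":{"type":"string"},"force":{"type":"number"}},"required":["motion"]}

```bash
ls; mkdir -p pics
python3 - <<'E'
from cell import *
import cv2
s=state()
for k,v in s.items(): print(k,v)
for n in ["scene","side","wrist"]:
    im=read_camera(n); cv2.imwrite(f"pics/{n}0.png",im[:,:,::-1])
    c=camera_info(n); print(n,c)
E
```

```text
pics
time_s 0.0
joint_positions [-1.39618344e-01  3.13998889e-01  4.49983816e-02  1.30360509e+00
 -4.13990355e-05  1.43123094e+00]
joint_vel [-0.00063548 -0.00137365  0.00013918 -0.00024223  0.00040246  0.00067463]
tau [-2.90074182e-03 -4.80629075e+01  2.98531097e+01  1.95313990e-02
 -3.83516899e-04 -4.27451073e-05]
position [5.74494552e-01 3.83052493e-05 2.30417668e-01]
tcp_rot [-1.57259376e+00  2.10695770e-04 -1.57084943e+00]
wrist_force [-0.12908838  1.57466114  0.87152419]
moment [-0.04185327  0.01049846 -0.09037829]
finger_gap 0.08522364675551226
scene {'mtx': array([[396.45490889,   0.        , 314.95284008],
       [  0.        , 396.45490889, 199.65432562],
       [  0.        ,   0.        ,   1.        ]]), 'dist_coeffs': array([-0.00339837,  0.        ,  0.        ,  0.        ,  0.        ]), 'R': array([[ 0.44005373,  0.8979613 ,  0.00426829],
       [ 0.64801223, -0.31426632, -0.69377001],
       [-0.62163724,  0.30806199, -0.72018397]]), 't': array([-0.16885496, -0.32467172,  1.64302389])}
side {'mtx': array([[443.77227292,   0.        , 327.6726719 ],
       [  0.    
[... 178 characters left out ...]
R': array([[ 0.98653683, -0.16352025, -0.00249292],
       [-0.1045269 , -0.61875303, -0.77860055],
       [ 0.12577446,  0.76837869, -0.62751492]]), 't': array([-0.52793665,  0.06230511,  1.35813675])}
wrist {'mtx': array([[287.67867019,   0.        , 323.03850221],
       [  0.        , 287.67867019, 197.38378971],
       [  0.        ,   0.        ,   1.        ]]), 'dist_coeffs': array([-0.03491922,  0.        ,  0.        ,  0.        ,  0.        ]), 'R': array([[ 9.99998668e-01, -1.63178851e-03, -2.57798031e-05],
       [-1.54877297e-03, -9.53867849e-01,  3.00222797e-01],
       [-5.14490634e-04, -3.00222357e-01, -9.53869106e-01]]), 't': array([-0.57570862, -0.03699207,  0.37898084])}
```

View pics/scene0.png

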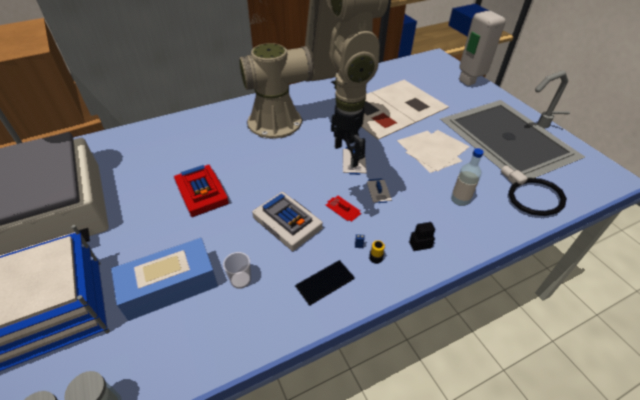

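View pics/side0.png

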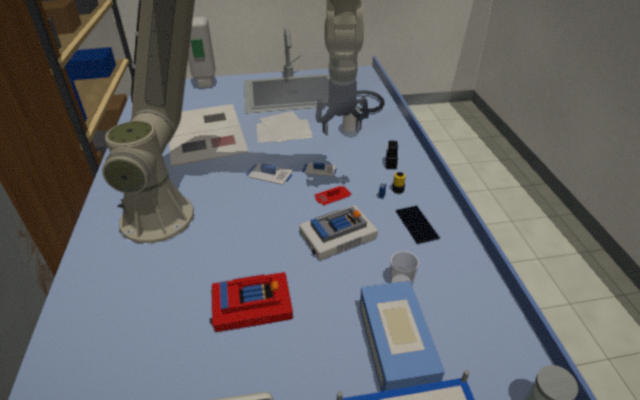

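View pics/wrist0.png

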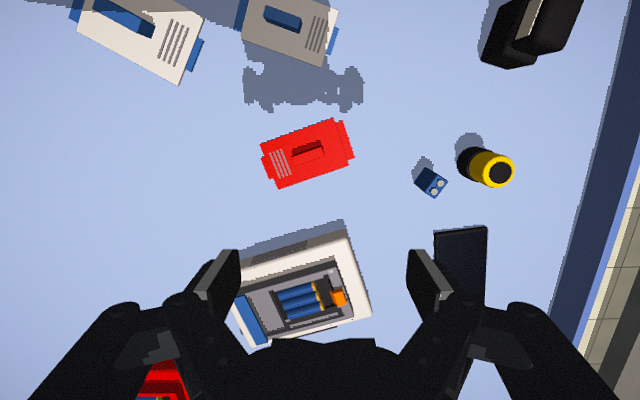

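Run:
```python
from cell import *
import cv2,numpy as np
for n in ["scene","side","wrist"]:
    im=read_camera(n)
    for th in ["cover","unit","slot","catch"]+(["bottle","spare_battery","round_stamp","phone","cup"] if n!="wrist" else []):
        for r in look_for(n,th)[:4]: print(n,th,round(r["conf"],2),np.round(r["position"],3))
print(state()["time_s"])
a=cv2.imread("pics/scene0.png"); cv2.imwrite("pics/sc_crop.png",cv2.resize(a[130:270,220:460],None,fx=3.2,fy=3.2,interpolation=cv2.INTER_CUBIC))
a=cv2.imread("pics/side0.png"); cv2.imwrite("pics/si_crop.png",cv2.resize(a[120:270,230:460],None,fx=3.2,fy=3.2,interpolation=cv2.INTER_CUBIC))
```

```text
scene cover 0.94 [0.562 0.014 0.002]
scene cover 0.76 [0.537 0.163 0.001]
scene cover 0.68 [0.384 0.15  0.004]
scene unit 0.92 [ 0.314 -0.379  0.038]
scene unit 0.57 [ 0.558 -0.181  0.04 ]
scene slot 0.84 [ 0.314 -0.382  0.039]
scene slot 0.62 [ 0.558 -0.181  0.036]
scene catch 0.56 [ 0.559 -0.179  0.037]
scene bottle 0.95 [0.702 0.373 0.106]
scene spare_battery 0.41 [ 0.714 -0.014  0.032]
scene round_stamp 0.69 [0.78  0.002 0.054]
scene phone 0.91 [ 0.78  -0.166  0.013]
scene cup 0.58 [ 0.656 -0.376  0.056]
side cover 0.92 [0.533 0.162 0.004]
side cover 0.91 [0.55  0.012 0.001]
side cover 0.64 [0.357 0.163 0.006]
side unit 0.79 [ 0.529 -0.203  0.036]
side unit 0.67 [ 0.279 -0.408  0.036]
side unit 0.49 [0.531 0.163 0.007]
side unit 0.28 [ 0.588 -0.577  0.086]
side slot 0.74 [ 0.531 -0.204  0.039]
side slot 0.69 [ 0.278 -0.412  0.039]
side catch 0.58 [ 0.341 -0.376  0.067]
side bottle 0.86 [0.677 0.364 0.053]
side round_stamp 0.81 [ 0.762 -0.008  0.037]
side phone 0.92 [ 0.778 -0.175  0.007]
side phone 0.33 [0.534 0.162 0.002]
wrist cover 0.69 [0.557 0.022 0.006]
wrist cover 0.62 [0.375 0.164 0.002]
wrist cover 0.57 [0.536 0.167 0.003]
wrist unit 0.95 [ 0.323 -0.336  0.033]
wrist unit 0.73 [ 0.544 -0.151  0.046]
wrist slot 0.94 [ 0.325 -0.34   0.033]
wrist slot 0.79 [ 0.547 -0.154  0.042]
wrist catch 0.76 [ 0.594 -0.152  0.07 ]
wrist catch 0.63 [ 0.707 -0.006  0.042]
1.4
```

View pics/sc_crop.png

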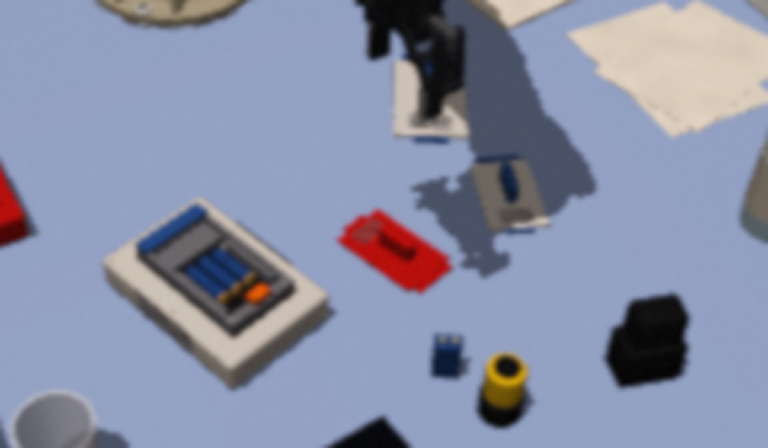

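View pics/si_crop.png

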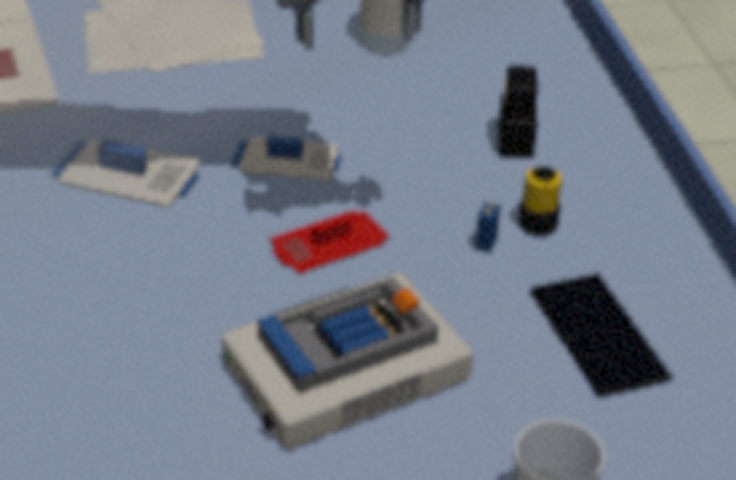

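The three pictures show the white unit with its insert (blue hood toward −x, orange catch toward +x), a red look-alike of the unit and of the cover, and two white covers near (0.37, 0.155) and (0.537, 0.163). I'll move the wrist camera over the two white covers and compare their sizes.

move_arm(motion="0 -0.035 0 -0.015 0; 0 -0.07 0 -0.03 0; 0 -0.105 0 -0.045 0; 0 -0.13 0 -0.06 0; 0 -0.13 0 -0.06 0; 0 -0.13 0 -0.06 0")

```text
time_s: 1.9
position: [0.5144, 0.1313, 0.2317]
tcp_rot: [-1.57, -0.0, -1.568]
wrist_force: [0.1, -0.1, 0.8]
finger_gap: 0.0852
```

Run:
```python
from cell import *
import cv2,numpy as np
s=state(); print(s["time_s"],s["position"],s["tcp_rot"],s["joint_vel"])
c=camera_info("wrist"); im=read_camera("wrist"); np.savez("pics/w1.npz",im=im,**c)
cv2.imwrite("pics/w1.png",im[:,:,::-1])
for th in ["cover"]:
    for r in look_for("wrist",th)[:4]: print(th,round(r["conf"],2),np.round(r["position"],3))
```

```text
1.9 [0.51441724 0.13125936 0.23165627] [-1.57014318e+00 -1.77560599e-04 -1.56769338e+00] [-0.04301359  0.01670627  0.01888669 -0.00950381 -0.00687368 -0.00832873]
cover 0.93 [0.529 0.176 0.003]
cover 0.81 [0.36  0.174 0.002]
cover 0.6 [0.554 0.026 0.003]
```

View pics/w1.png

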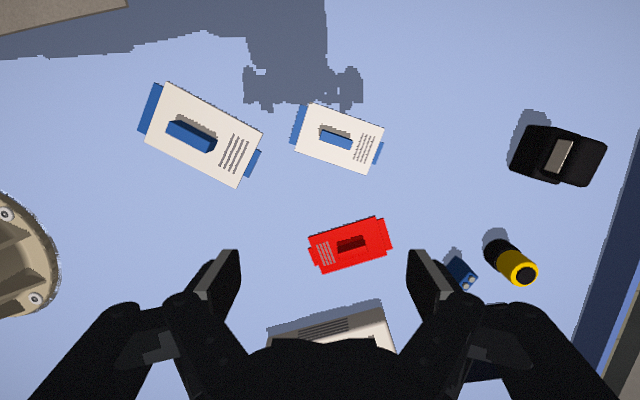

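The wrist picture shows the smaller white cover at about (340,138), with its wide blue lip at left (298,125) and its tongue at right (377,152). The larger one is at (200,135). Next I measure both.

```bash
cat > h.py <<'E'
import cv2,numpy as np
def toplane(uv,c,z):
    uv=np.asarray(uv,float).reshape(-1,1,2)
    n=cv2.undistortPoints(uv,c["mtx"],c["dist_coeffs"]).reshape(-1,2)
    d=np.c_[n,np.ones(len(n))]@c["R"]; C=-c["R"].T@c["t"]
    return C+d*((z-C[2])/d[:,2])[:,None]
def proj(P,c):
    r,_=cv2.Rodrigues(c["R"]); return cv2.projectPoints(np.asarray(P,float).reshape(-1,3),r,c["t"],c["mtx"],c["dist_coeffs"])[0].reshape(-1,2)
def rect(mask,c,z):
    cs,_=cv2.findContours(mask.astype(np.uint8),cv2.RETR_EXTERNAL,cv2.CHAIN_APPROX_NONE)
    k=max(cs,key=cv2.contourArea).reshape(-1,2)
    P=toplane(k,c,z)[:,:2]
    r=cv2.minAreaRect((P*1000).astype(np.float32)); return r,cv2.boxPoints(r)
E
python3 - <<'E'
from cell import *
from h import *
d=np.load("pics/w1.npz"); im=d["im"].astype(int); c={k:d[k] for k in ["mtx","dist_coeffs","R","t"]}
c0=camera_info("wrist"); print(np.abs(c0["t"]-c["t"]).max())
R,G,B=im[...,0],im[...,1],im[...,2]
w=(R>120)&(abs(R-B)<60)&(R>=B-8)
for name,(y0,y1,x0,x1) in {"small":(95,185,280,395),"big":(70,200,130,275)}.items():
    m=np.zeros(w.shape,bool); m[y0:y1,x0:x1]=w[y0:y1,x0:x1]
    r,b=rect(m,c,0.004); print(name,r,b.round(1).tolist())
    bl=np.zeros(w.shape,bool); bl[y0:y1,x0:x1]=((B-R>70)&(B<230)&(R<90))[y0:y1,x0:x1]
    n,l,st,ce=cv2.connectedComponentsWithStats(bl.astype(np.uint8))
    for i in range(1,n):
        if st[i,4]>15: print(st[i],ce[i].round(1),toplane(ce[i],c,0.003)[0].round(4))
E
```

```text
0.0007593116383295406
small ((535.7584228515625, 169.58958435058594), (63.63424301147461, 99.70465087890625), 70.98221588134766) [[478.29998779296875, 155.8000030517578], [572.5, 123.30000305175781], [593.2999877929688, 183.39999389648438], [499.0, 215.89999389648438]]
[289 105  18  40 295] [297.5 124.2] [0.4839 0.1881 0.003 ]
[320 131  33  19 310] [335.5 139.7] [0.5317 0.169  0.003 ]
[372 142  12  22  77] [377.3 152.4] [0.5859 0.1529 0.003 ]
big ((361.9347839355469, 172.7514190673828), (83.87720489501953, 130.8830108642578), 60.699790954589844) [[284.29998779296875, 168.1999969482422], [398.5, 104.19999694824219], [439.5, 177.3000030517578], [325.3999938964844, 241.39999389648438]]
[137  83  26  52 513] [149.5 108.2] [0.2992 0.2086 0.003 ]
[166 121  44  32 554] [187.4 136.8] [0.3427 0.173  0.003 ]
[243 149  18  29 178] [251.5 163.4] [0.4226 0.1385 0.003 ]
```

Run:
```python
from cell import *
from h import *
def white(im):
    im=im.astype(int);R,G,B=im[...,0],im[...,1],im[...,2]
    return R-B>=-6
for n in ["wrist","side","scene"]:
    c=camera_info(n); im=read_camera(n); np.savez(f"pics/b_{n}.npz",im=im,**c); cv2.imwrite(f"pics/b_{n}.png",im[:,:,::-1])
    P=[0.536,0.168,0.004]; u=proj([P],c)[0]; print(n,u)
    x0,y0=int(u[0])-60,int(u[1])-50
    if n!="wrist": cv2.imwrite(f"pics/b_{n}c.png",cv2.resize(im[max(0,y0):y0+100,x0:x0+120,::-1],None,fx=6,fy=6,interpolation=cv2.INTER_NEAREST))
    else:
        w=white(im); m=np.zeros(w.shape,bool); m[95:190,280:395]=w[95:190,280:395]; print(rect(m,c,.004))
print(state()["time_s"],state()["position"])
```

```text
wrist [337.90498497 139.27211623]
(((535.7405395507812, 169.61669921875), (63.67314910888672, 99.62544250488281), 70.95575714111328), array([[478.26602, 155.77644],
       [572.4386 , 123.26884],
       [593.2151 , 183.45695],
       [499.04248, 215.96457]], dtype=float32))
side [320.05959395 168.43749985]
scene [378.52478991 190.05267567]
2.15 [0.51570374 0.12894971 0.23118965]
```

View pics/b_sidec.png

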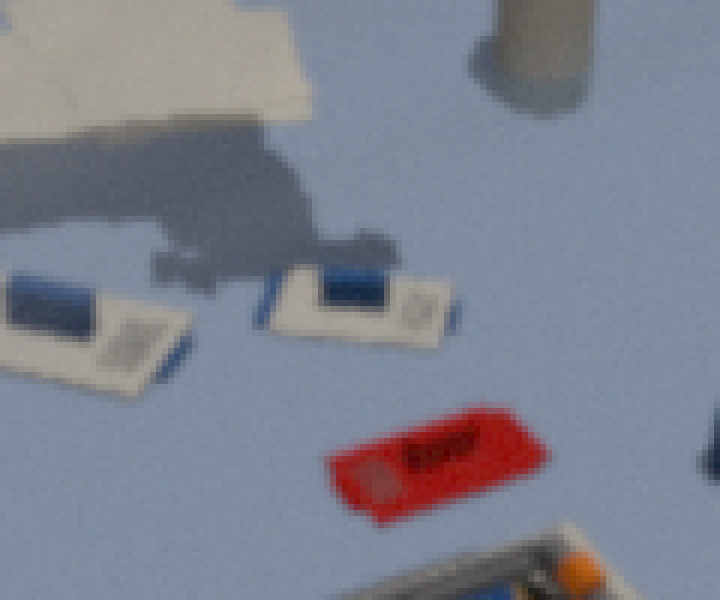

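View pics/b_scenec.png

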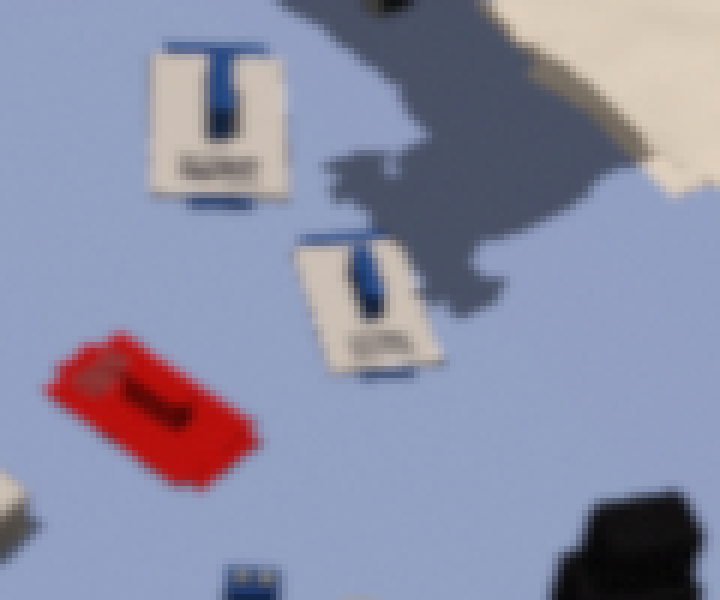

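Run:
```python
from h import *
for n,x0,y0,q in [("scene",318,140,[(295,247),(398,238),(440,362),(333,375)]),("side",260,118,[(287,265),(455,282),(437,348),(270,328)])]:
    d=np.load(f"pics/b_{n}.npz"); c={k:d[k] for k in ["mtx","dist_coeffs","R","t"]}
    P=toplane([(x0+a/6-.5,y0+b/6-.5) for a,b in q],c,.004); print(n,P.round(4)[:,:2].tolist(),P.mean(0))
    d=np.load(f"pics/b_wrist.npz"); c={k:d[k] for k in ["mtx","dist_coeffs","R","t"]}
```

```text
scene [[0.4781, 0.1558], [0.4979, 0.2143], [0.5935, 0.18], [0.576, 0.1209]] [0.53635371 0.16774736 0.004     ]
side [[0.4975, 0.2171], [0.593, 0.1829], [0.5711, 0.1195], [0.4796, 0.1549]] [0.53527752 0.16859638 0.004     ]
```

Three views agree on the cover: centre (0.536, 0.1688), yaw about −19°, 100×64 mm. Next I look closely at the unit.

move_arm(motion="0 0.04 0 0.005 0; 0 0.08 0 0.01 0; 0 0.12 0 0.015 0; 0 0.16 0 0.02 0; 0 0.2 0 0.025 0; 0 0.24 0 0.03 0; 0 0.28 0 0.03 0; 0 0.31 0 0.03 0")

```text
time_s: 2.82
position: [0.5448, -0.1846, 0.231]
tcp_rot: [-1.571, -0.001, -1.574]
wrist_force: [0.9, -0.2, -0.5]
finger_gap: 0.0856
```

move_arm(motion="0 0 0 0 0; 0 0 0 0 0; 0 0 0 0 0")

```text
time_s: 3.07
position: [0.5447, -0.1805, 0.231]
tcp_rot: [-1.571, 0.001, -1.573]
wrist_force: [-0.4, -0.5, -0.4]
finger_gap: 0.0854
```

Run:
```python
from cell import *
from h import *
s=state(); print(s["time_s"],s["position"],s["tcp_rot"])
c=camera_info("wrist"); im=read_camera("wrist"); np.savez("pics/u_wrist.npz",im=im,**c)
cv2.imwrite("pics/u_wrist.png",im[:,:,::-1])
u=proj([[0.55,-0.18,0.05]],c)[0]; print(u)
x0,y0=int(u[0])-100,max(0,int(u[1])-75); print(x0,y0)
cv2.imwrite("pics/u_wc.png",cv2.resize(im[y0:y0+150,x0:x0+200,::-1],None,fx=4,fy=4,interpolation=cv2.INTER_NEAREST))
```

```text
3.0667 [ 0.54467101 -0.18053316  0.23095455] [-1.57145193e+00  7.89823439e-04 -1.57253638e+00]
[326.59753143 177.03617758]
226 102
```

View pics/u_wc.png

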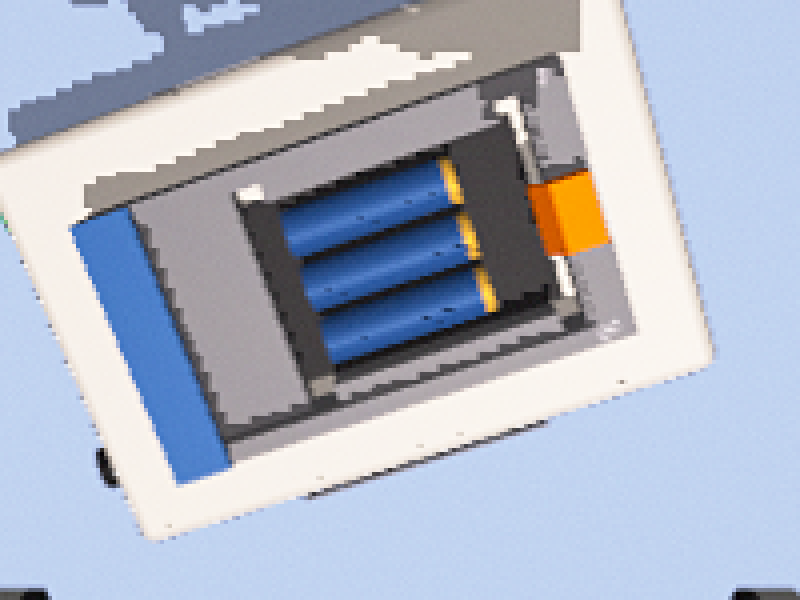

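View pics/u_wrist.png

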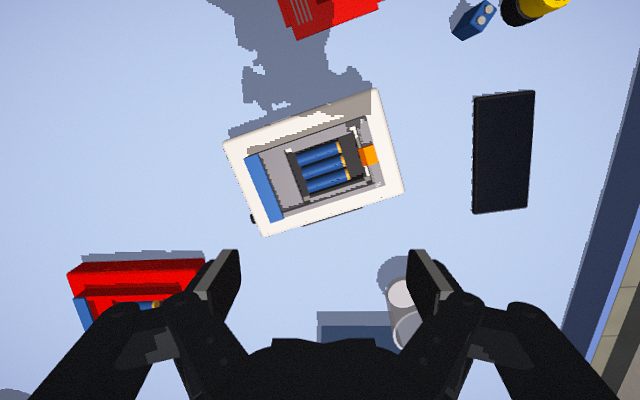

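Run:
```python
from h import *
d=np.load(f"pics/u_wrist.npz"); c={k:d[k] for k in ["mtx","dist_coeffs","R","t"]}
pt=lambda q,z:(toplane([(226+a/4-.5,102+b/4-.5) for a,b in q],c,z)*1000).round(1)
H=pt([(72,228),(128,208),(230,462),(178,484)],.0635); print("hood FL,RL,RR,FR\n",H)
U=pt([(0,155),(150,540),(712,362),(625,0)],.04); print("unit\n",U)
K=pt([(552,178),(592,170),(610,243),(572,252)],.068); print("catchtop\n",K)
Rm=pt([(530,185),(548,255)],.0596); print(Rm)
f=lambda a:np.degrees(np.arctan2(a[1],a[0]))
print("yaw hood rear edge",f(H[1]-H[2])-90, "front",f(H[0]-H[3])-90,"unit bottom",f(U[2]-U[1]),"left",f(U[0]-U[1])-90)
W=pt([(130,207),(558,55),(230,440),(590,325)],.059);print("wall tops\n",W,f(W[1]-W[0]),f(W[3]-W[2]))
```

```text
hood FL,RL,RR,FR
 [[ 459.7 -155.8   63.5]
 [ 475.3 -150.4   63.5]
 [ 499.6 -223.8   63.5]
 [ 484.1 -230.6   63.5]]
unit
 [[ 434.1 -138.6   40. ]
 [ 469.4 -259.5   40. ]
 [ 643.2 -201.2   40. ]
 [ 611.   -97.    40. ]]
catchtop
 [[ 588.7 -142.3   68. ]
 [ 599.1 -140.2   68. ]
 [ 604.9 -159.6   68. ]
 [ 594.8 -162.    68. ]]
[[ 583.9 -145.2   59.6]
 [ 589.5 -164.5   59.6]]
yaw hood rear edge 18.3177797029971 front 18.066492297584347 unit bottom 18.54366933667195 left 16.27658168933823
wall tops
 [[ 474.8 -150.9   59. ]
 [ 590.3 -111.2   59. ]
 [ 499.2 -218.8   59. ]
 [ 602.2 -184.6   59. ]] 18.969021407840444 18.368170555358247
```

Run:
```python
from h import *
from scipy.optimize import least_squares
d=np.load(f"pics/u_wrist.npz"); im=d["im"]; c={k:d[k] for k in ["mtx","dist_coeffs","R","t"]}
px=lambda q:[(226+a/4-.5,102+b/4-.5) for a,b in q]
M=[(-70,40,63.5,1),(-53,40,63.5,1),(-53,-40,63.5,1),(-70,-40,63.5,1),(56.5,10,68,1),(56.5,-10,68,1),(51.5,10,59.6,1),(51.5,-10,59.6,1),(-95,65,40,0),(-95,-65,40,0),(95,-65,40,0),(95,65,40,0)]
uv=px([(72,228),(128,208),(230,462),(178,484),(552,178),(572,252),(530,185),(548,255),(0,155),(150,540),(712,362)])+[(377,88)]
M=np.array(M,float);uv=np.array(uv)
def P(p):
    x,y,a,dx=p; X=M[:,:3].copy(); X[:,0]+=M[:,3]*dx
    return np.c_[x+X[:,0]*np.cos(a)-X[:,1]*np.sin(a),y+X[:,0]*np.sin(a)+X[:,1]*np.cos(a),X[:,2]]/1000
r=least_squares(lambda p:(proj(P(p),c)-uv).ravel(),[545,-180,.32,0],loss="soft_l1")
print(r.x,np.degrees(r.x[2]));print((proj(P(r.x),c)-uv).round(1).tolist())
big=cv2.resize(im[:,:,::-1],None,fx=4,fy=4,interpolation=cv2.INTER_NEAREST)
for q in proj(P(r.x),c): cv2.circle(big,(int(q[0]*4+2),int(q[1]*4+2)),4,(0,255,0),-1)
cv2.imwrite("pics/u_fit.png",big[80*4:80*4+600,226*4-20:226*4+780])
```

```text
[ 5.37359918e+02 -1.70852161e+02  3.21427406e-01  6.94641207e-01] 18.4164337987957
[[-0.7, -0.9], [-0.3, -0.9], [0.7, 1.2], [0.1, 0.0], [-0.2, 1.0], [-0.0, 0.2], [-0.2, -0.3], [0.5, -0.6], [-6.3, 0.6], [-1.1, 2.2], [3.9, 1.0], [1.9, -3.6]]
```

View pics/u_fit.png

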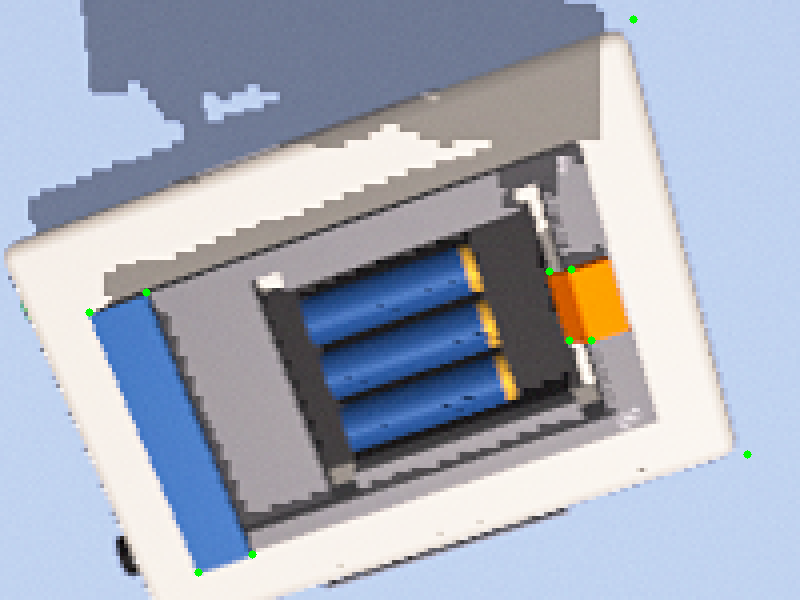

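Run:
```python
from cell import *
s=state(); print(s["time_s"],s["joint_positions"],s["wrist_force"])
```

```text
3.1167 [-4.58698351e-01  3.11134442e-01  4.28468560e-02  1.30311095e+00
  3.98704179e-04  1.11233285e+00] [ 0.11042466 -0.21440231 -0.60042045]
```

move_arm(motion="0 -0.04 0 0 -0.12; 0 -0.08 0 0 -0.24; 0 -0.12 0 0 -0.36; 0 -0.16 0 0 -0.48; 0 -0.2 0 0 -0.6; 0 -0.24 0 -0.005 -0.72; 0 -0.28 0 -0.009 -0.84; 0 -0.32 0 -0.009 -0.96")

```text
time_s: 3.78
position: [0.5342, 0.1434, 0.2319]
tcp_rot: [-1.571, -0.0, -0.602]
wrist_force: [0.9, 0.6, 0.5]
finger_gap: 0.0851
```

move_arm(motion="0 0 0 0 -0.12; 0 0 0 0 -0.24; 0 0 0 0 -0.28; 0 0 0 0 -0.28; 0 0 0 0 -0.28")

```text
time_s: 4.2
position: [0.5354, 0.1412, 0.2315]
tcp_rot: [-1.571, -0.0, -0.33]
wrist_force: [1.3, -0.7, 0.4]
finger_gap: 0.0854
```

```bash
cat > g.py <<'E'
from cell import *
import numpy as np,sys
from scipy.spatial.transform import Rotation as Ro
def goto(x,y,z):
    s=state(); R=Ro.from_euler("xyz",s["tcp_rot"]).as_matrix()
    print("t",s["time_s"],"pos",s["position"].round(4),"yaw z",np.degrees(np.arctan2(R[1,2],R[0,2])).round(2),"tilt",R[:,1].round(4),"F",s["wrist_force"].round(2),"gap",round(s["finger_gap"],4))
    print("shift tool xyz", (R.T@(np.array([x,y,z])-s["position"])).round(4))
I=np.array([.5380,-.1706]);A=.3214
def ins(x,y=0): return I+np.array([x*np.cos(A)-y*np.sin(A),x*np.sin(A)+y*np.cos(A)])
def to_ins(p):
    d=np.asarray(p)[:2]-I; return np.array([d[0]*np.cos(A)+d[1]*np.sin(A),-d[0]*np.sin(A)+d[1]*np.cos(A)])
E
python3 -c "
from g import *
goto(.536,.1688,.1)
print(state()['joint_positions'])"
```

```text
t 4.2 pos [0.5354 0.1412 0.2315] yaw z 71.09 tilt [ 2.e-04  1.e-04 -1.e+00] F [ 1.3  -0.71  0.37] gap 0.0854
shift tool xyz [-0.0084  0.1315  0.0262]
[ 1.12877808e-01  2.71364981e-01 -1.04811402e-02  1.28869371e+00
  8.57902891e-05  4.42965140e-01]
```

move_arm(motion="0 -0.008 0.02 0.026 0; 0 -0.008 0.06 0.026 0; 0 -0.008 0.1 0.026 0; 0 -0.008 0.14 0.026 0; 0 -0.008 0.17 0.026 0; 0 -0.008 0.18 0.026 0; 0 -0.008 0.18 0.026 0; 0 -0.008 0.18 0.026 0")

```text
time_s: 4.87
position: [0.5373, 0.1673, 0.0521]
tcp_rot: [-1.571, -0.0, -0.331]
wrist_force: [0.1, -0.1, 0.4]
finger_gap: 0.0855
```

```bash
python3 -c "
from g import *
from h import *
goto(.536,.1688,.007)
im=read_camera('wrist');cv2.imwrite('pics/g1.png',im[:,:,::-1])
"
```

```text
t 4.8667 pos [0.5373 0.1673 0.0521] yaw z 71.01 tilt [ 4.e-04  0.e+00 -1.e+00] F [ 0.13 -0.1   0.41] gap 0.0855
shift tool xyz [-0.0018  0.0451  0.001 ]
```

View pics/g1.png

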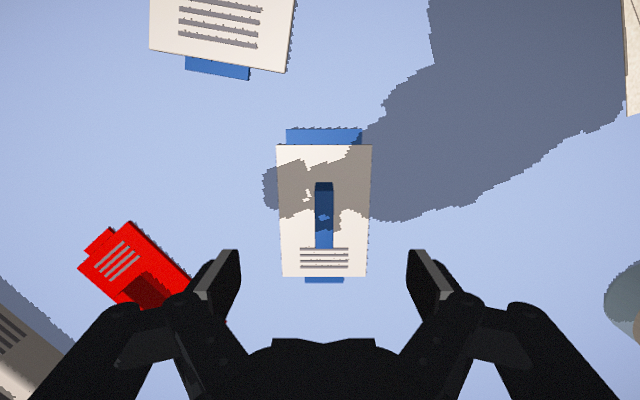

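The rib at (323,215) is centred between the fingers and lined up with them. I descend and grip.

move_arm(motion="0 -0.001 0.03 0.001 0; 0 -0.002 0.045 0.001 0; 0 -0.002 0.045 0.001 0; 0 -0.002 0.045 0.001 0; 255 -0.002 0.045 0.001 0; 255 -0.002 0.045 0.001 0; 255 -0.002 0.045 0.001 0; 255 -0.002 0.045 0.001 0", force=25)

```text
time_s: 5.58
position: [0.5363, 0.1689, 0.0074]
tcp_rot: [-1.57, -0.002, -0.331]
wrist_force: [-0.1, -0.3, -0.4]
finger_gap: 0.0387
```

move_arm(motion="255 0 0 0 0; 255 0 0 0 0; 255 0 0 0 0; 255 0 0 0 0")

```text
time_s: 5.92
position: [0.5357, 0.1688, 0.0067]
tcp_rot: [-1.571, -0.001, -0.331]
wrist_force: [-0.5, 0.3, 3.5]
finger_gap: 0.0116
```

```bash
python3 -c "
from g import *
from h import *
goto(.536,.1688,.007)
im=read_camera('wrist');cv2.imwrite('pics/g2.png',im[:,:,::-1])
"
```

```text
t 5.9167 pos [0.5357 0.1688 0.0067] yaw z 71.05 tilt [ 7.e-04  0.e+00 -1.e+00] F [-0.51  0.31  3.54] gap 0.0116
shift tool xyz [ 0.0003 -0.0003  0.0001]
```

View pics/g2.png

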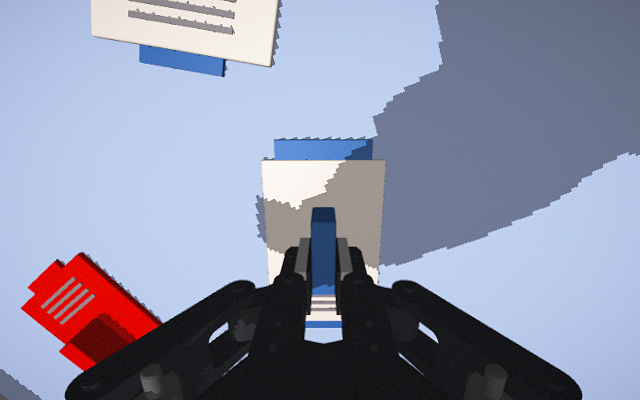

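Run:
```python
from h import *
from g import ins
for n in ["scene","side"]:
    d=np.load(f"pics/b_{n}.npz"); c={k:d[k] for k in ["mtx","dist_coeffs","R","t"]}; im=d["im"]
    big=cv2.resize(im[:,:,::-1],None,fx=8,fy=8,interpolation=cv2.INTER_CUBIC)
    pts=[(*ins(x,y),z) for x,y,z in [(-.07,.04,.0635),(-.053,.04,.0635),(-.053,-.04,.0635),(-.07,-.04,.0635),(.0565,.01,.068),(.0565,-.01,.068),(.0515,.01,.0596),(.0515,-.01,.0596)]]
    q=proj(pts,c); 
    for a in q: cv2.circle(big,(int(a[0]*8+4),int(a[1]*8+4)),3,(0,255,0),-1)
    m=q.mean(0); x0=int(m[0]*8-400);y0=int(m[1]*8-300); print(n,x0/8,y0/8,q.round(1).tolist())
    cv2.imwrite(f"pics/chk_{n}.png",big[y0:y0+600,x0:x0+800])
```

```text
scene 236.375 172.625 [[281.8, 192.5], [285.4, 195.3], [265.9, 208.2], [262.3, 205.3], [302.1, 217.9], [297.2, 221.4], [301.1, 218.9], [296.2, 222.4]]
side 287.0 182.25 [[310.0, 218.7], [315.4, 216.8], [328.5, 234.0], [323.0, 236.0], [354.0, 209.9], [357.5, 213.9], [352.4, 212.6], [355.9, 216.7]]
```

View pics/chk_scene.png

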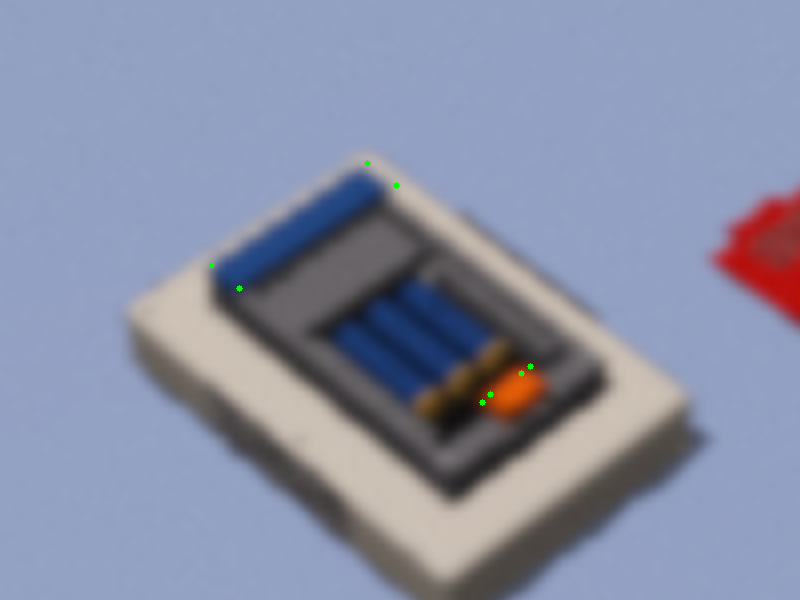

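View pics/chk_side.png

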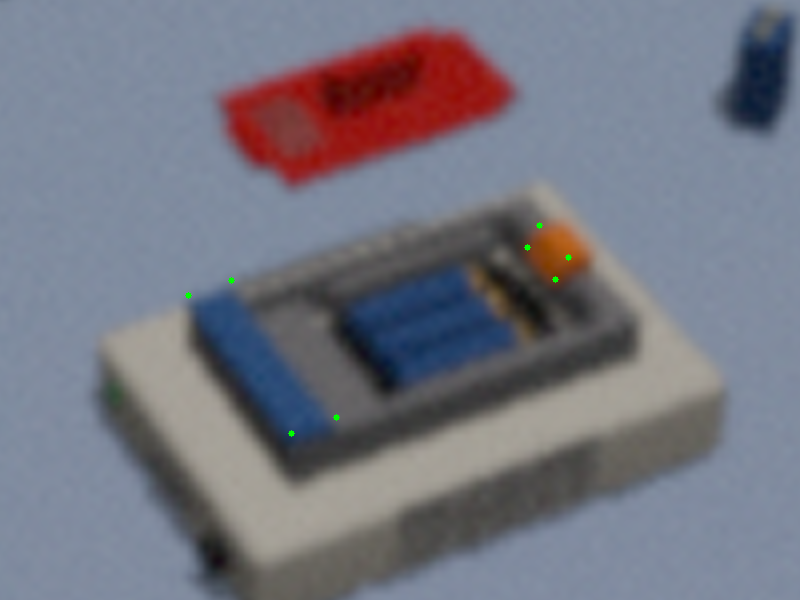

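move_arm(motion="255 0 -0.02 0 0; 255 0 -0.05 0 0; 255 0 -0.08 0 0; 255 0 -0.113 0 0; 255 0 -0.113 0 0; 255 0 -0.113 0 0")

```text
time_s: 6.47
position: [0.5369, 0.1691, 0.1213]
tcp_rot: [-1.569, -0.004, -0.331]
wrist_force: [-0.0, 0.0, -0.7]
finger_gap: 0.0109
```

```bash
python3 -c "
from g import *
from h import *
goto(.549,-.168,.12)
im=read_camera('wrist');cv2.imwrite('pics/g3.png',im[:,:,::-1])
"
```

```text
t 6.4667 pos [0.5369 0.1691 0.1213] yaw z 71.05 tilt [ 4.4e-03  7.0e-04 -1.0e+00] F [-0.03  0.01 -0.72] gap 0.0109
shift tool xyz [ 0.1209  0.0011 -0.3149]
```

View pics/g3.png

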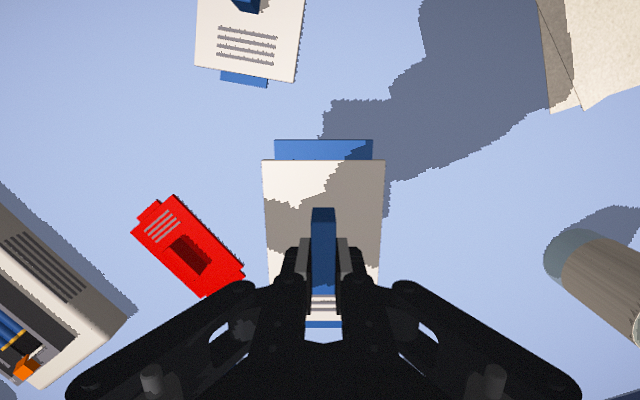

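move_arm(motion="255 0.015 0 -0.04 -0.08; 255 0.03 0 -0.08 -0.16; 255 0.045 0 -0.118 -0.24; 255 0.06 0 -0.156 -0.32; 255 0.075 0 -0.194 -0.4; 255 0.09 0 -0.232 -0.48; 255 0.105 0 -0.272 -0.56; 255 0.12 0 -0.31 -0.652")

```text
time_s: 7.18
position: [0.5463, -0.1645, 0.1169]
tcp_rot: [-1.568, 0.003, 0.325]
wrist_force: [1.1, -0.3, 0.4]
finger_gap: 0.0115
```

move_arm(motion="255 0 0 0 0; 255 0 0 0 0; 255 0 0 0 0; 255 0 0 0 0")

```text
time_s: 7.52
position: [0.5471, -0.1616, 0.118]
tcp_rot: [-1.569, 0.002, 0.322]
wrist_force: [0.3, -0.3, -0.5]
finger_gap: 0.0113
```

```bash
python3 -c "
from g import *
from h import *
goto(.549,-.168,.12)
c=camera_info('wrist');im=read_camera('wrist');cv2.imwrite('pics/g4.png',im[:,:,::-1]);np.savez('pics/g4.npz',im=im,**c)
c=camera_info('side');im=read_camera('side');np.savez('pics/g4s.npz',im=im,**c)
cv2.imwrite('pics/g4s.png',cv2.resize(im[160:285,270:420,::-1],None,fx=5,fy=4.8,interpolation=cv2.INTER_CUBIC))
"
```

```text
t 7.5167 pos [ 0.5471 -0.1616  0.118 ] yaw z 108.43 tilt [-0.0025  0.0015 -1.    ] F [ 0.26 -0.26 -0.46] gap 0.0113
shift tool xyz [-0.0003 -0.002  -0.0066]
```

View pics/g4.png

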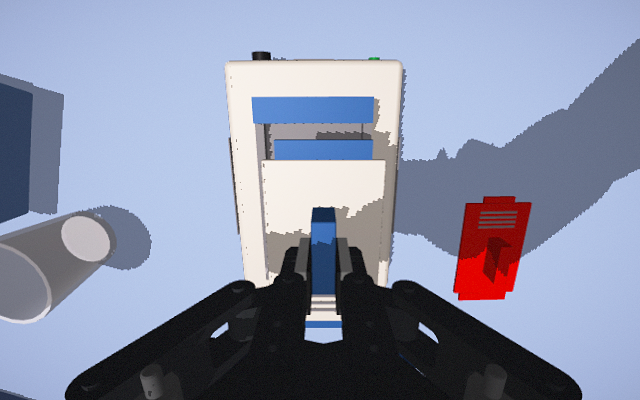

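View pics/g4s.png

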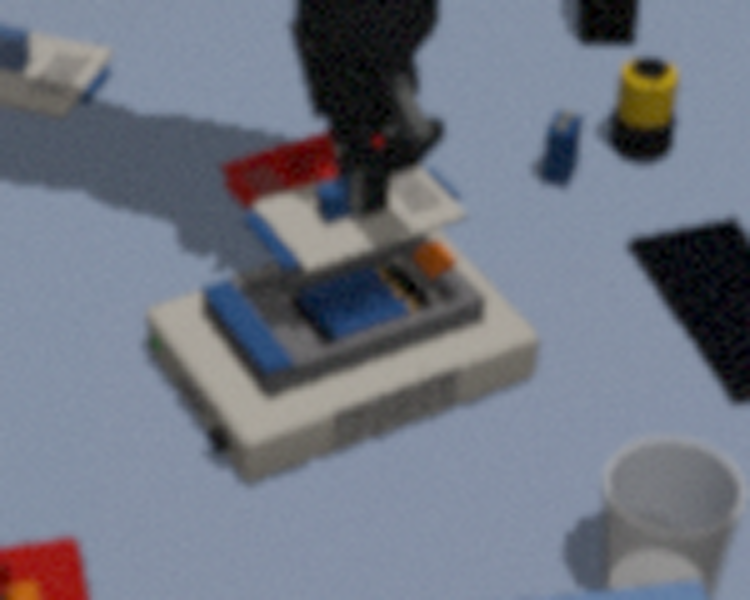

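Run:
```python
from h import *
from g import *
d=np.load("pics/g4.npz"); im=d["im"].astype(int); c={k:d[k] for k in ["mtx","dist_coeffs","R","t"]}
R,G,B=im[...,0],im[...,1],im[...,2]
bl=(B-R>60)&(R<110)&(B>130)&(B<235)
n,l,st,ce=cv2.connectedComponentsWithStats(bl.astype(np.uint8))
for i in range(1,n):
    if st[i,4]>100: print(st[i],ce[i].round(1))
big=cv2.resize(im.astype(np.uint8)[55:180,225:415,::-1],None,fx=4.2,fy=4.2,interpolation=cv2.INTER_NEAREST); cv2.imwrite("pics/g4c.png",big)
```

```text
[ 252   97  122   27 3146] [312.5 109.6]
[ 274  140   99   20 1954] [323.1 149.5]
[311 222  25  23 511] [322.6 232. ]
[305 321  37   7 252] [323.1 324. ]
```

View pics/g4c.png

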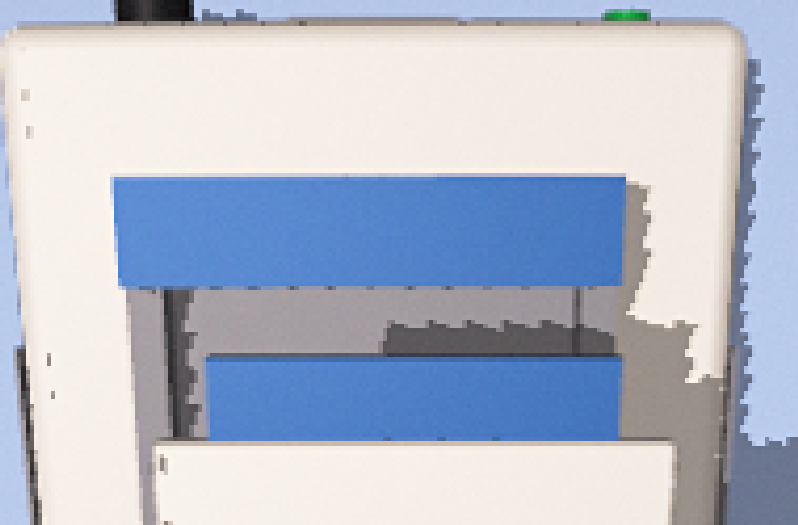

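```bash
cat >> g.py <<'E'
def tool(P,s=None):
    s=s or state(); R=Ro.from_euler("xyz",s["tcp_rot"]).as_matrix()
    return (np.asarray(P)-s["position"])@R*1000
E
python3 - <<'E'
from h import *
from g import *
d=np.load("pics/g4.npz"); c={k:d[k] for k in ["mtx","dist_coeffs","R","t"]}
for nm,q,z in [("hood rear",[(253.1,123.1),(373.8,123.1)],.0635),("hood front",[(251.7,97.1),(374,97.1)],.0635),("lip tip",[(273.8,139.8),(372.9,139.8)],.1143),("plate front",[(225+153/4.2,160),(225+676/4.2,160)],.1153)]:
    P=toplane([(a-.5,b-.5) for a,b in q],c,z); print(nm,"world",(P*1000).round(1).tolist(),"tool",tool(P).round(1).tolist(),"w",np.linalg.norm(P[1]-P[0])*1000)
E
```

```text
hood rear world [[499.5, -226.5, 63.5], [474.3, -150.3, 63.5]] tool [[-66.4, 55.3, -46.4], [-66.1, 55.3, 33.8]] w 80.23159415146527
hood front world [[483.8, -231.5, 63.5], [458.9, -156.1, 63.5]] tool [[-82.9, 55.3, -46.2], [-82.6, 55.4, 33.2]] w 79.35286490777129
lip tip world [[498.0, -204.0, 114.3], [482.4, -156.9, 114.3]] tool [[-60.7, 4.5, -24.6], [-60.6, 4.5, 25.1]] w 49.62632495086338
plate front world [[509.6, -207.1, 115.3], [489.7, -147.1, 115.3]] tool [[-50.7, 3.5, -31.2], [-50.5, 3.5, 32.0]] w 63.23211619499936
```

The held cover's lip and plate measure 50 and 63 mm wide, as they should. They sit 6.7 mm off the hood centre to the side, and the lip tip is 5.6 mm behind the mouth. I correct this and go down to just above the catch.

move_arm(motion="255 -0.001 0.01 -0.004 0; 255 -0.0015 0.02 -0.007 0; 255 -0.0015 0.032 -0.007 0; 255 -0.0015 0.032 -0.007 0; 255 -0.0015 0.032 -0.007 0; 255 -0.0015 0.032 -0.007 0; 255 -0.0015 0.032 -0.007 0", force=20)

```text
time_s: 8.2
position: [0.5493, -0.1703, 0.0878]
tcp_rot: [-1.571, -0.001, 0.321]
wrist_force: [0.6, 0.5, -0.6]
finger_gap: 0.0113
```

Run:
```python
from h import *
from g import *
goto(.549,-.168,.0747)
c=camera_info('wrist');im=read_camera('wrist');np.savez('pics/g5.npz',im=im,**c)
cv2.imwrite("pics/g5c.png",cv2.resize(im[55:180,225:415,::-1],None,fx=4.2,fy=4.2,interpolation=cv2.INTER_NEAREST))
c=camera_info('side');im=read_camera('side');np.savez('pics/g5s.npz',im=im,**c)
cv2.imwrite('pics/g5s.png',cv2.resize(im[170:270,280:405,::-1],None,fx=6,fy=6,interpolation=cv2.INTER_CUBIC))
```

```text
t 8.2 pos [ 0.5493 -0.1703  0.0878] yaw z 108.41 tilt [ 8.e-04 -3.e-04 -1.e+00] F [ 0.62  0.47 -0.62] gap 0.0113
shift tool xyz [0.0005 0.0131 0.0023]
```

View pics/g5c.png

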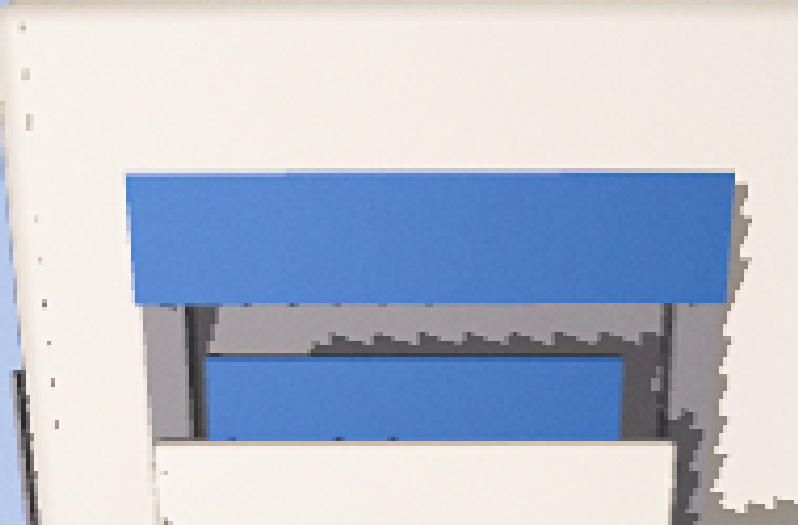

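View pics/g5s.png

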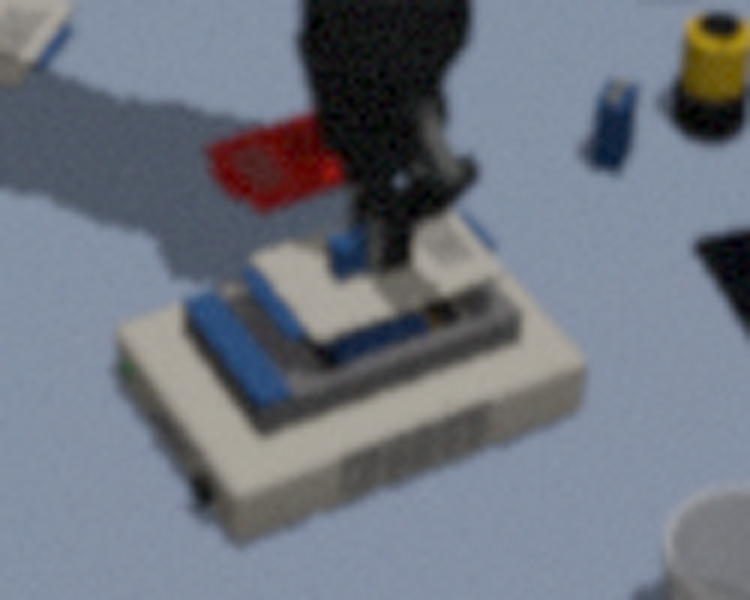

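Run:
```python
from h import *
from g import *
d=np.load("pics/g5.npz"); c={k:d[k] for k in ["mtx","dist_coeffs","R","t"]}
f=lambda q:[(225+a/4.2-.5,55+b/4.2-.5) for a,b in q]
z=state()["position"][2]-.0067
for nm,q,z in [("hood rear",[(135,304),(727,304)],.0635),("hood front",[(127,173),(735,173)],.0635),("lip tip",[(205,356),(622,356)],z+.003),("plate front",[(154,440),(676,440)],z+.004),("walls",[(147,320),(727,320),(188,320),(668,320)],.059)]:
    P=toplane(f(q),c,z); print(nm,"tool",tool(P).round(1).tolist(),"w",np.linalg.norm(P[1]-P[0])*1000)
```

```text
hood rear tool [[-64.9, 24.4, -37.1], [-64.8, 24.3, 42.5]] w 79.56158537548475
hood front tool [[-81.6, 24.4, -37.0], [-81.5, 24.3, 42.3]] w 79.35127543349182
lip tip tool [[-60.1, 3.7, -24.5], [-60.1, 3.6, 25.1]] w 49.60317854686651
plate front tool [[-50.3, 2.7, -31.0], [-50.2, 2.6, 32.0]] w 62.95980280433057
walls tool [[-62.4, 28.9, -36.6], [-62.3, 28.8, 43.8], [-62.4, 28.9, -30.9], [-62.3, 28.8, 35.6]] w 80.35136370106412
```

move_arm(motion="255 0 0.004 0.002 0; 255 0 0.008 0.002 0; 255 0 0.008 0.002 0; 255 0 0.008 0.002 0")

```text
time_s: 8.63
position: [0.5479, -0.1682, 0.0789]
tcp_rot: [-1.57, 0.001, 0.321]
wrist_force: [0.1, -0.3, -0.3]
finger_gap: 0.0113
```

Run:
```python
from h import *
from g import *
goto(.549,-.168,.0747)
c=camera_info('wrist');im=read_camera('wrist');np.savez('pics/g6.npz',im=im,**c)
cv2.imwrite("pics/g6c.png",cv2.resize(im[55:180,225:415,::-1],None,fx=4.2,fy=4.2,interpolation=cv2.INTER_NEAREST))
```

```text
t 8.6333 pos [ 0.5479 -0.1682  0.0789] yaw z 108.41 tilt [-7.e-04  4.e-04 -1.e+00] F [ 0.06 -0.35 -0.31] gap 0.0113
shift tool xyz [ 0.0011  0.0042 -0.0002]
```

View pics/g6c.png

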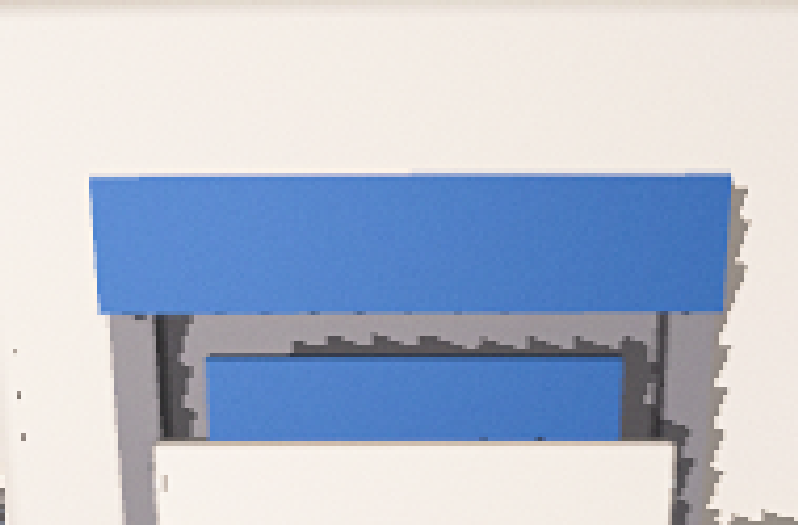

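Lateral error is now about 0.3 mm: hood centre is at column 411 and lip centre at 413.5. I press down in small steps, with the tongue end resting on the catch top.

move_arm(motion="255 0 0.002 0 0; 255 0 0.003 0 0; 255 0 0.004 0 0; 255 0 0.005 0 0; 255 0 0.005 0 0; 255 0 0.005 0 0")

```text
time_s: 9.18
position: [0.5483, -0.1684, 0.0746]
tcp_rot: [-1.571, -0.0, 0.321]
wrist_force: [-0.8, 0.6, 1.6]
finger_gap: 0.012
```

move_arm(motion="255 0 0.001 0 0; 255 0 0.002 0 0; 255 0 0.002 0 0; 255 0 0.002 0 0")

```text
time_s: 9.52
position: [0.5487, -0.1684, 0.0731]
tcp_rot: [-1.571, -0.001, 0.321]
wrist_force: [-2.3, 0.3, 6.9]
finger_gap: 0.0115
```

move_arm(motion="255 0 0.001 0 0; 255 0 0.001 0 0; 255 0 0.001 0 0; 255 0 0.001 0 0")

```text
time_s: 9.85
position: [0.5487, -0.1684, 0.0723]
tcp_rot: [-1.572, -0.001, 0.321]
wrist_force: [-2.0, 0.2, 6.7]
finger_gap: 0.0111
```

Run:
```python
from h import *
from g import *
goto(.549,-.168,.0747); print(state()["moment"])
c=camera_info('wrist');im=read_camera('wrist')
cv2.imwrite("pics/g7c.png",cv2.resize(im[55:255,205:435,::-1],None,fx=3,fy=3,interpolation=cv2.INTER_NEAREST))
```

```text
t 9.85 pos [ 0.5487 -0.1684  0.0723] yaw z 108.41 tilt [ 1.3e-03 -3.0e-04 -1.0e+00] F [-2.02  0.24  6.73] gap 0.0111
shift tool xyz [ 0.0004 -0.0024  0.0003]
[0.27149374 0.22023555 0.08823906]
```

View pics/g7c.png

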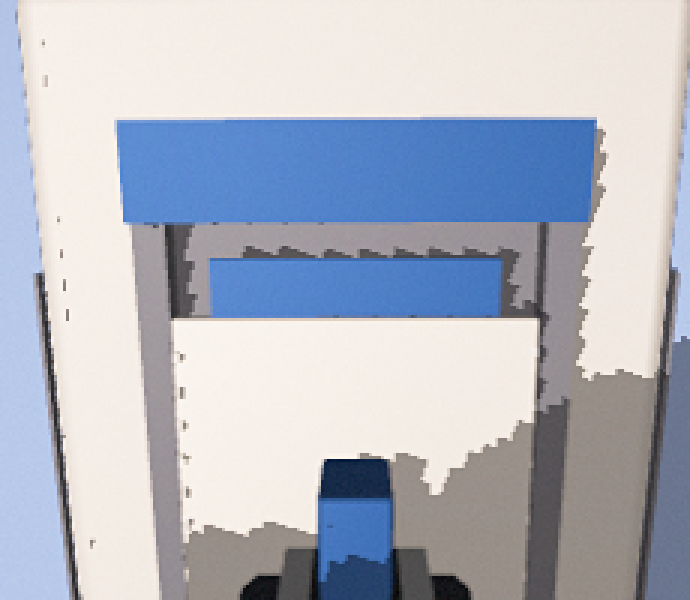

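Force levels off near 6.7 N, so the cover is turning in the grip as intended. I carry on down toward the sill.

move_arm(motion="255 0 0.0005 0.0007 0; 255 0 0.001 0.0007 0; 255 0 0.0015 0.0007 0; 255 0 0.002 0.0007 0; 255 0 0.002 0.0007 0")

```text
time_s: 10.32
position: [0.5487, -0.1683, 0.0704]
tcp_rot: [-1.573, -0.001, 0.321]
wrist_force: [-2.3, -1.2, 6.4]
finger_gap: 0.0112
```

move_arm(motion="255 0 0.0005 0 0; 255 0 0.001 0 0; 255 0 0.001 0 0; 255 0 0.001 0 0")

```text
time_s: 10.65
position: [0.5487, -0.1683, 0.0694]
tcp_rot: [-1.572, -0.001, 0.321]
wrist_force: [-2.2, -0.4, 6.9]
finger_gap: 0.0115
```

Run:
```python
from h import *
from g import *
goto(.549,-.168,.0747); print(state()["moment"])
c=camera_info('wrist');im=read_camera('wrist')
cv2.imwrite("pics/g8c.png",cv2.resize(im[55:255,205:435,::-1],None,fx=3,fy=3,interpolation=cv2.INTER_NEAREST))
c=camera_info('side');im=read_camera('side')
cv2.imwrite('pics/g8s.png',cv2.resize(im[170:270,280:405,::-1],None,fx=6,fy=6,interpolation=cv2.INTER_CUBIC))
```

```text
t 10.65 pos [ 0.5487 -0.1683  0.0694] yaw z 108.39 tilt [ 0.0017 -0.0012 -1.    ] F [-2.21 -0.38  6.93] gap 0.0115
shift tool xyz [ 0.0004 -0.0053  0.0002]
[-0.00836694  0.1842892   0.02188843]
```

View pics/g8c.png

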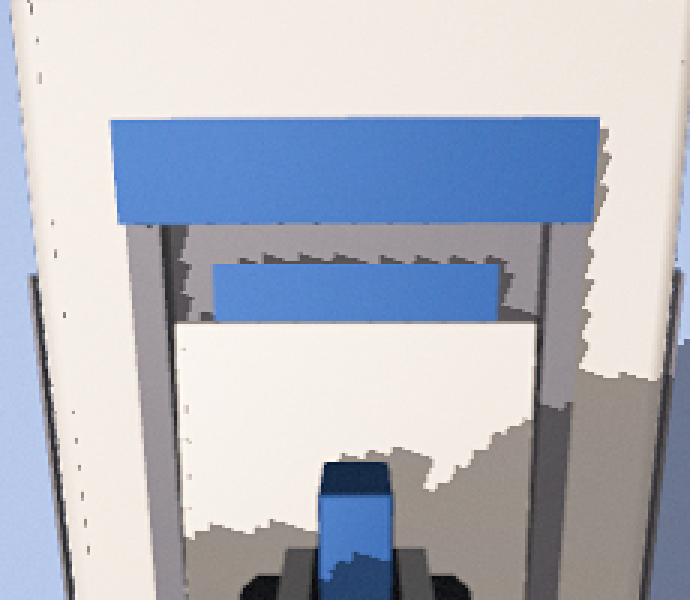

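View pics/g8s.png

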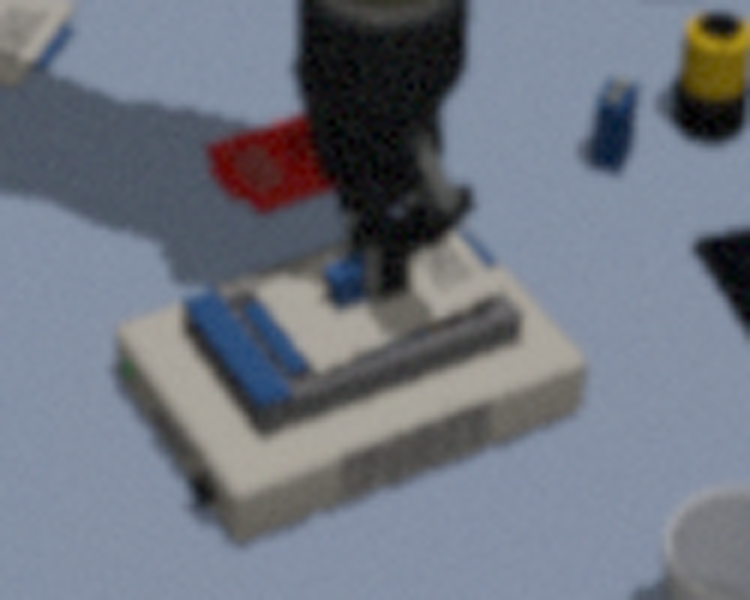

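move_arm(motion="255 0 0.0005 0 0; 255 0 0.001 0 0; 255 0 0.0015 0 0; 255 0 0.0015 0 0; 255 0 0.0015 0 0")

```text
time_s: 11.17
position: [0.5486, -0.1683, 0.0679]
tcp_rot: [-1.572, -0.001, 0.321]
wrist_force: [-3.6, -1.1, 6.7]
finger_gap: 0.0112
```

Run:
```python
from h import *
from g import *
goto(.549,-.168,.0747); print(state()["moment"])
c=camera_info('wrist');im=read_camera('wrist');np.savez('pics/g9.npz',im=im,**c)
cv2.imwrite("pics/g9c.png",cv2.resize(im[55:255,205:435,::-1],None,fx=3,fy=3,interpolation=cv2.INTER_NEAREST))
```

```text
t 11.1667 pos [ 0.5486 -0.1683  0.0679] yaw z 108.39 tilt [ 0.0015 -0.0013 -1.    ] F [-3.57 -1.13  6.65] gap 0.0112
shift tool xyz [ 0.0005 -0.0068  0.0001]
[-0.08620016  0.21560312  0.04018124]
```

View pics/g9c.png

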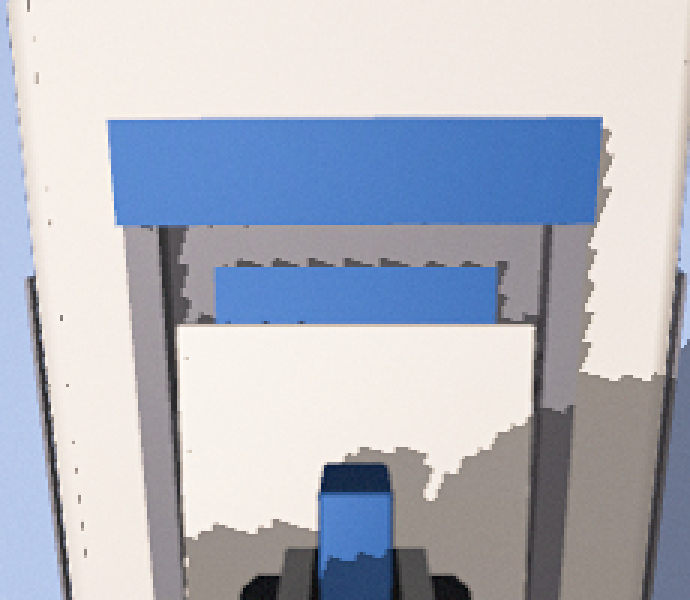

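The lip looks 8–9 mm lower, so the tilt is about 0.145 rad and the lip tip sits just above the sill. I slide forward gently.

move_arm(motion="255 -0.001 0 0 0; 255 -0.002 0 0 0; 255 -0.003 0 0 0; 255 -0.004 0 0 0; 255 -0.004 0 0 0; 255 -0.004 0 0 0")

```text
time_s: 11.72
position: [0.5458, -0.1693, 0.0678]
tcp_rot: [-1.573, -0.003, 0.321]
wrist_force: [1.4, 0.0, 5.8]
finger_gap: 0.0113
```

move_arm(motion="255 -0.001 0 0 0; 255 -0.002 0 0 0; 255 -0.003 0 0 0; 255 -0.003 0 0 0; 255 -0.003 0 0 0")

```text
time_s: 12.13
position: [0.5422, -0.1702, 0.0673]
tcp_rot: [-1.572, -0.001, 0.321]
wrist_force: [1.7, 0.1, 5.2]
finger_gap: 0.0111
```

Run:
```python
from h import *
from g import *
goto(.549,-.168,.0747); s=state();print(s["moment"],s["wrist_force"]@[.949,.315,0])
c=camera_info('wrist');im=read_camera('wrist');np.savez('pics/g10.npz',im=im,**c)
cv2.imwrite("pics/g10c.png",cv2.resize(im[55:255,205:435,::-1],None,fx=3,fy=3,interpolation=cv2.INTER_NEAREST))
```

```text
t 12.1333 pos [ 0.5422 -0.1702  0.0673] yaw z 108.4 tilt [ 1.7e-03 -6.0e-04 -1.0e+00] F [1.68 0.1  5.25] gap 0.0111
shift tool xyz [ 0.0072 -0.0074 -0.    ]
[ 0.15394983 -0.87049339 -0.03119888] 1.6249061233290454
```

View pics/g10c.png

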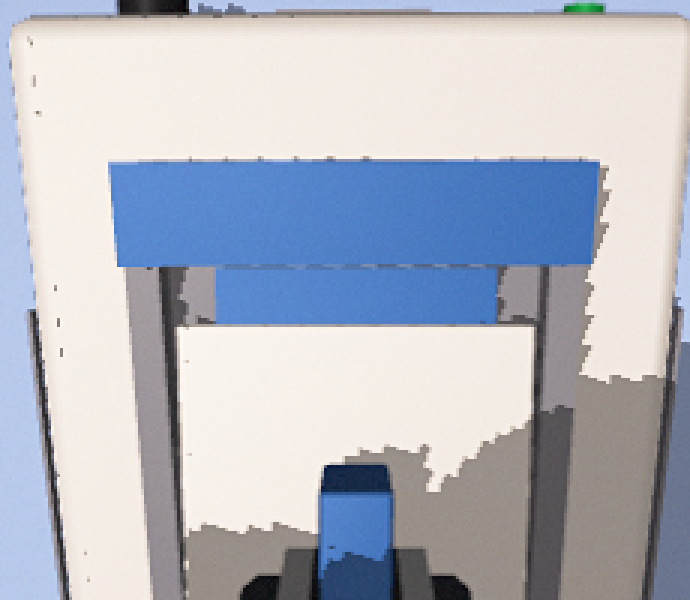

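move_arm(motion="255 -0.001 -0.0005 0 0; 255 -0.002 -0.0005 0 0; 255 -0.003 -0.0005 0 0; 255 -0.003 -0.0005 0 0")

```text
time_s: 12.52
position: [0.538, -0.1708, 0.067]
tcp_rot: [-1.57, 0.001, 0.321]
wrist_force: [0.7, -0.7, 2.9]
finger_gap: 0.0113
```

move_arm(motion="255 -0.001 0 0 0; 255 -0.002 0 0 0; 255 -0.002 0 0 0; 255 -0.002 0 0 0")

```text
time_s: 12.85
position: [0.536, -0.1714, 0.067]
tcp_rot: [-1.57, 0.001, 0.321]
wrist_force: [0.5, -0.6, 1.3]
finger_gap: 0.0115
```

Run:
```python
from h import *
from g import *
goto(.549,-.168,.0747); s=state();print(s["moment"],s["wrist_force"]@[.949,.315,0])
c=camera_info('wrist');im=read_camera('wrist');np.savez('pics/g11.npz',im=im,**c)
cv2.imwrite("pics/g11c.png",cv2.resize(im[55:255,205:435,::-1],None,fx=3,fy=3,interpolation=cv2.INTER_NEAREST))
c=camera_info('side');im=read_camera('side')
cv2.imwrite('pics/g11s.png',cv2.resize(im[170:270,280:405,::-1],None,fx=6,fy=6,interpolation=cv2.INTER_CUBIC))
```

```text
t 12.85 pos [ 0.536  -0.1714  0.067 ] yaw z 108.39 tilt [-1.3e-03  2.0e-04 -1.0e+00] F [ 0.48 -0.6   1.3 ] gap 0.0115
shift tool xyz [ 0.0134 -0.0078 -0.0009]
[ 0.06851188 -0.15819865 -0.00859364] 0.2634845992268534
```

View pics/g11c.png

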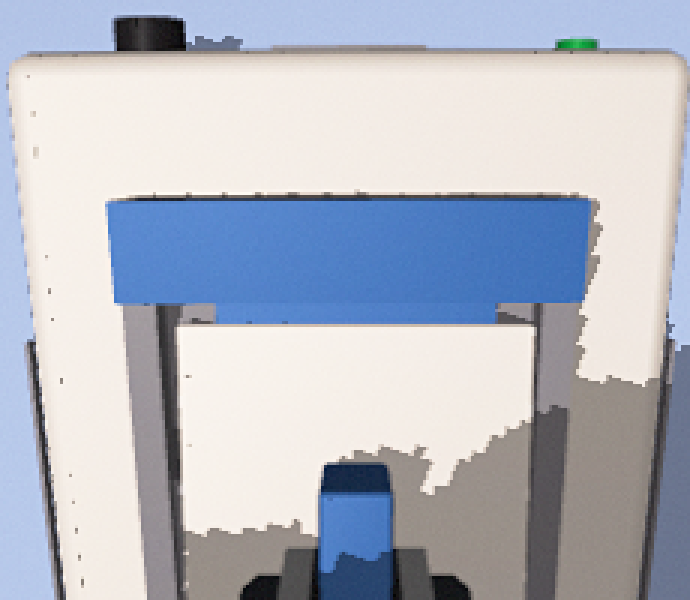

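View pics/g11s.png

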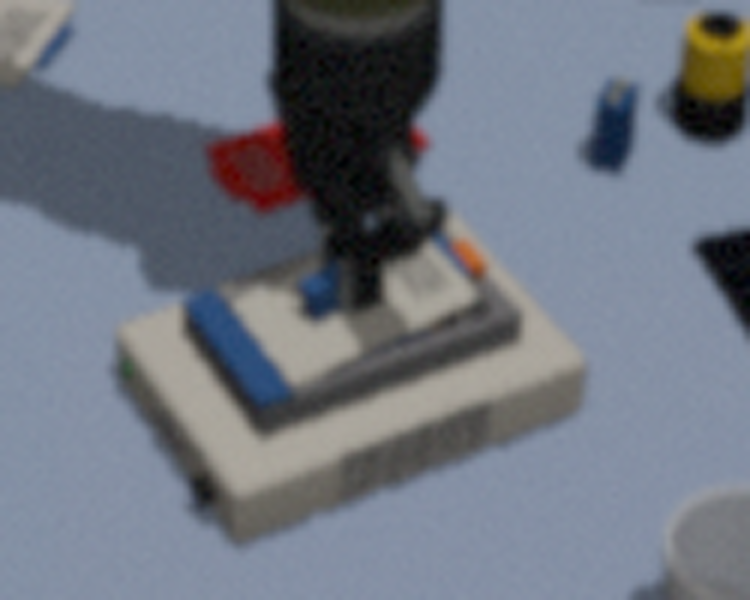

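move_arm(motion="255 -0.0005 0 0 0; 255 -0.001 0 0 0; 255 -0.001 0 0 0; 255 -0.001 0 0 0")

```text
time_s: 13.28
position: [0.5352, -0.1717, 0.0669]
tcp_rot: [-1.57, 0.001, 0.321]
wrist_force: [-0.7, 1.0, -0.9]
finger_gap: 0.0114
```

move_arm(motion="255 -0.0005 0 0 0; 255 -0.001 0 0 0; 255 -0.001 0 0 0; 255 -0.001 0 0 0")

```text
time_s: 13.62
position: [0.5347, -0.1721, 0.0672]
tcp_rot: [-1.571, 0.0, 0.321]
wrist_force: [-0.8, -0.4, -1.8]
finger_gap: 0.0115
```

move_arm(motion="255 -0.0005 0 0 0; 255 -0.001 0 0 0; 255 -0.001 0 0 0; 255 -0.001 0 0 0")

```text
time_s: 13.95
position: [0.5338, -0.1725, 0.0673]
tcp_rot: [-1.571, -0.0, 0.321]
wrist_force: [0.7, -0.4, -0.2]
finger_gap: 0.0114
```

move_arm(motion="255 -0.0005 0.0003 0 0; 255 -0.001 0.0005 0 0; 255 -0.001 0.0005 0 0; 255 -0.001 0.0005 0 0")

```text
time_s: 14.28
position: [0.533, -0.1727, 0.0668]
tcp_rot: [-1.571, -0.0, 0.321]
wrist_force: [0.2, -1.1, -0.4]
finger_gap: 0.0113
```

Run:
```python
from h import *
from g import *
goto(.549,-.168,.0747); s=state();print(s["moment"],s["wrist_force"]@[.949,.315,0])
c=camera_info('wrist');im=read_camera('wrist');np.savez('pics/g12.npz',im=im,**c)
cv2.imwrite("pics/g12c.png",cv2.resize(im[55:255,205:435,::-1],None,fx=3,fy=3,interpolation=cv2.INTER_NEAREST))
c=camera_info('scene');im=read_camera('scene')
cv2.imwrite('pics/g12s.png',cv2.resize(im[180:260,240:340,::-1],None,fx=7,fy=7,interpolation=cv2.INTER_CUBIC))
```

```text
t 14.2833 pos [ 0.533  -0.1727  0.0668] yaw z 108.4 tilt [ 3.e-04  0.e+00 -1.e+00] F [ 0.16 -1.09 -0.37] gap 0.0113
shift tool xyz [ 0.0167 -0.0079 -0.0005]
[ 0.01607438 -0.14210797  0.00737349] -0.1918395630521745
```

View pics/g12c.png

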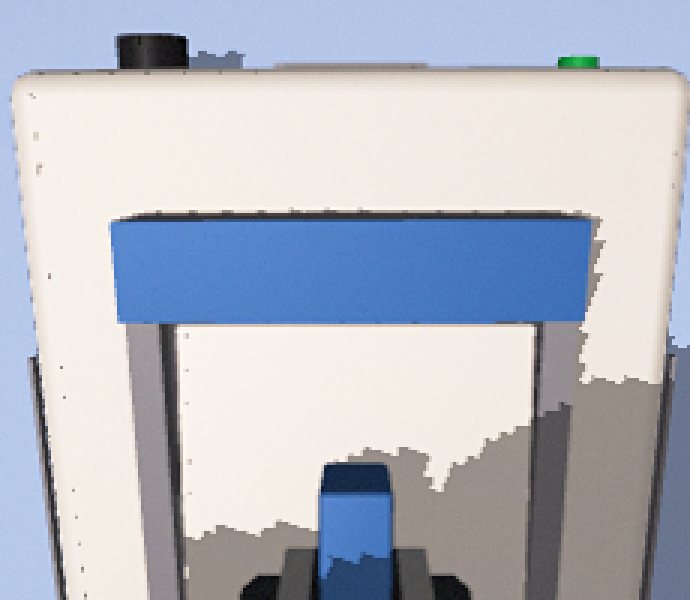

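View pics/g12s.png

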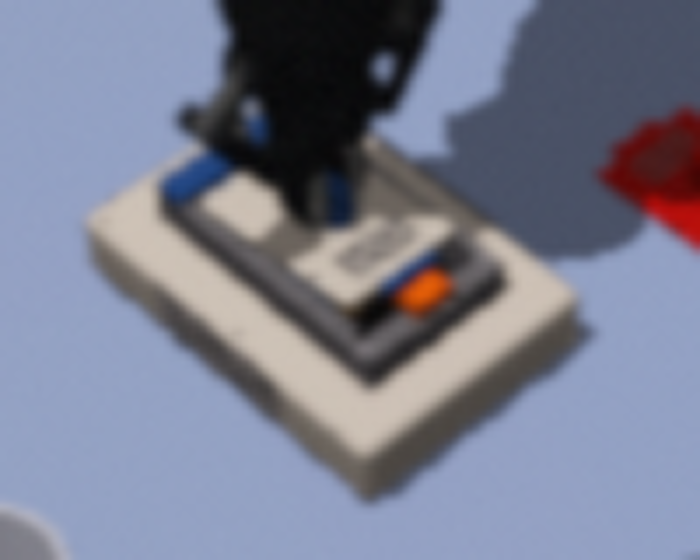

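Run:
```python
from h import *
from g import *
d=np.load("pics/g12.npz"); c={k:d[k] for k in ["mtx","dist_coeffs","R","t"]}
P=toplane([(205+x/3-.5,55+323/3-.5) for x in (117,585)],c,.0635); print(tool(P).round(1))
C=-c["R"].T@c["t"]; print("cam tool",tool(C[None]).round(1))
for z in (.054,.056,.058): print(z,tool(toplane([(323,55+323/3-.5)],c,z)).round(1))
d=np.load("pics/g9.npz"); c={k:d[k] for k in ["mtx","dist_coeffs","R","t"]}
```

```text
[[-48.6   3.3 -40.4]
 [-48.5   3.3  39.4]]
cam tool [[ -75.6 -142.     0.4]]
0.054 [[-46.7  12.8   0.2]]
0.056 [[-47.1  10.8   0.2]]
0.058 [[-47.5   8.8   0.2]]
```

move_arm(motion="255 -0.0005 0 0 0; 255 -0.001 0 0 0; 255 -0.001 0 0 0; 255 -0.001 0 0 0")

```text
time_s: 14.72
position: [0.5328, -0.1729, 0.0671]
tcp_rot: [-1.571, -0.002, 0.322]
wrist_force: [4.2, 3.1, -1.0]
finger_gap: 0.0116
```

move_arm(motion="255 -0.0005 0 0 0; 255 -0.001 0 0 0; 255 -0.001 0 0 0; 255 -0.001 0 0 0")

```text
time_s: 15.05
position: [0.5327, -0.173, 0.0673]
tcp_rot: [-1.571, -0.004, 0.322]
wrist_force: [5.7, 3.0, -1.5]
finger_gap: 0.0117
```

Forward motion has stopped at about 6 N of horizontal force: the lip is against the end wall. I check the view before letting go.

Run:
```python
from h import *
from g import *
goto(.549,-.168,.0747)
c=camera_info('side');im=read_camera('side')
cv2.imwrite('pics/g13s.png',cv2.resize(im[170:270,280:405,::-1],None,fx=6,fy=6,interpolation=cv2.INTER_CUBIC))
```

```text
t 15.05 pos [ 0.5327 -0.173   0.0673] yaw z 108.44 tilt [ 0.0036  0.001  -1.    ] F [ 5.66  3.   -1.48] gap 0.0117
shift tool xyz [ 0.017  -0.0073 -0.0004]
```

View pics/g13s.png

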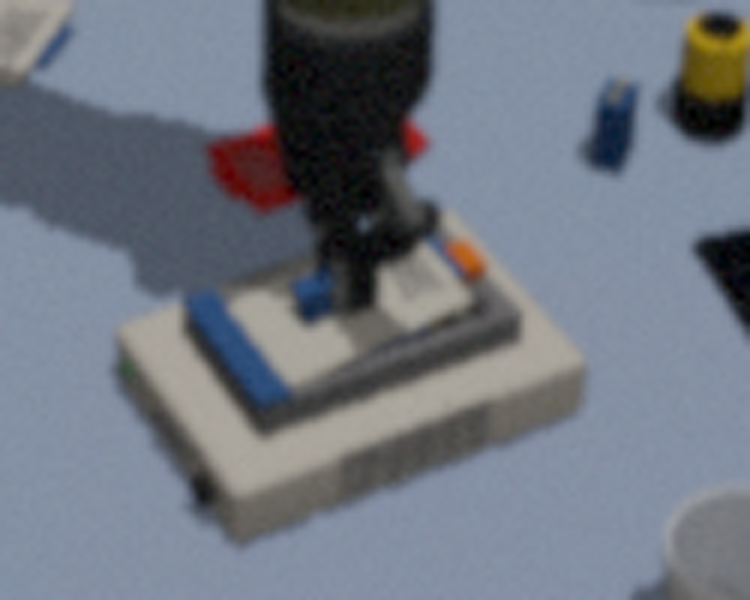

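move_arm(motion="130 0 0 0 0; 130 0 0 0 0; 130 0 0 0 0; 130 0 0 0 0; 130 0 -0.01 0 0; 130 0 -0.03 0 0; 130 0 -0.035 0 0; 130 0 -0.035 0 0")

```text
time_s: 15.77
position: [0.5325, -0.1743, 0.1041]
tcp_rot: [-1.574, -0.003, 0.321]
wrist_force: [-0.5, -0.5, -0.7]
finger_gap: 0.0418
```

Run:
```python
from h import *
from g import *
s=state();goto(*ins(.034),.1)
for n,sl in [("side",(slice(170,270),slice(280,405))),("scene",(slice(175,260),slice(240,346))),("wrist",(slice(55,255),slice(200,465)))]:
    im=read_camera(n); f=6 if n!="wrist" else 3
    cv2.imwrite(f'pics/r1_{n}.png',cv2.resize(im[sl[0],sl[1],::-1],None,fx=f,fy=f,interpolation=cv2.INTER_CUBIC))
```

```text
t 15.7667 pos [ 0.5325 -0.1743  0.1041] yaw z 108.4 tilt [ 0.0038 -0.002  -1.    ] F [-0.5  -0.52 -0.66] gap 0.0418
shift tool xyz [0.0404 0.0042 0.0017]
```

View pics/r1_side.png

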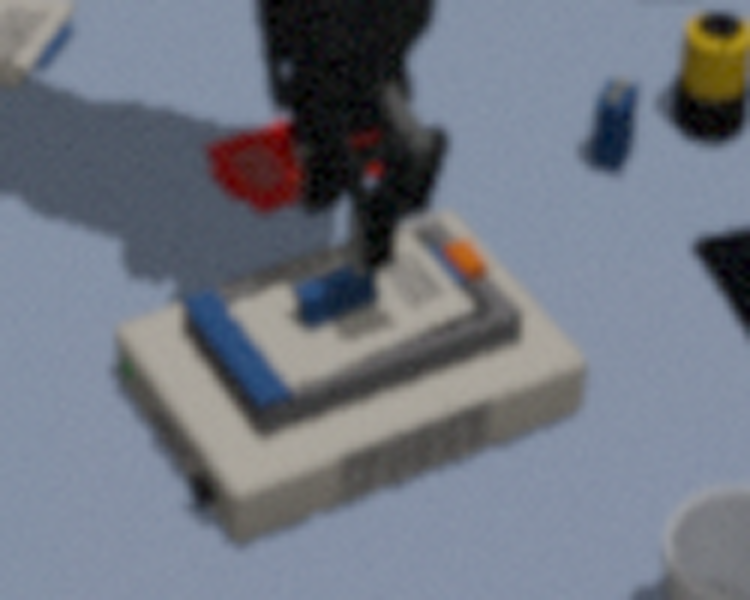

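View pics/r1_scene.png

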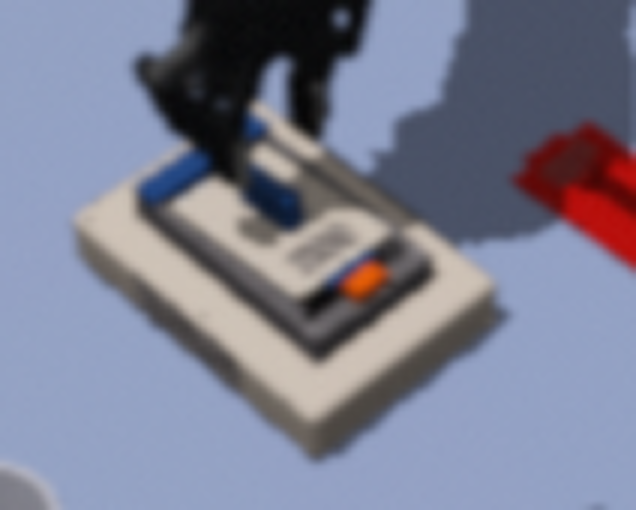

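View pics/r1_wrist.png

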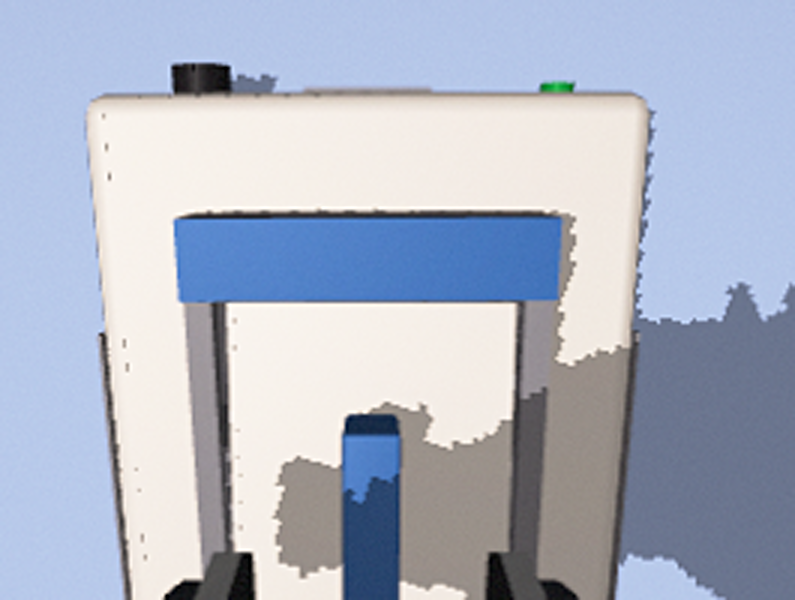

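The cover is hooked: its front is under the hood, and the tongue rests on the catch ramp. I move closed fingers over the press pad.

move_arm(motion="255 0.01 0 0.001 0; 255 0.02 0 0.001 0; 255 0.03 0 0.001 0; 255 0.0345 0 0.001 0; 255 0.0345 0.005 0.001 0; 255 0.0345 0.01 0.001 0; 255 0.0345 0.015 0.001 0; 255 0.0345 0.015 0.001 0")

```text
time_s: 16.58
position: [0.5621, -0.1611, 0.0851]
tcp_rot: [-1.569, 0.002, 0.321]
wrist_force: [-0.9, -0.4, -0.4]
finger_gap: -0.0
```

Run:
```python
from h import *
from g import *
goto(.565,-.1623,.07)
im=read_camera("wrist"); cv2.imwrite("pics/p1.png",im[:,:,::-1])
im=read_camera("scene"); cv2.imwrite("pics/p1s.png",cv2.resize(im[175:260,240:346,::-1],None,fx=6,fy=6,interpolation=cv2.INTER_CUBIC))
```

```text
t 16.5833 pos [ 0.5621 -0.1611  0.0851] yaw z 108.4 tilt [-0.0027  0.0011 -1.    ] F [-0.9  -0.36 -0.44] gap -0.0
shift tool xyz [ 0.0024  0.015  -0.0021]
```

View pics/p1.png

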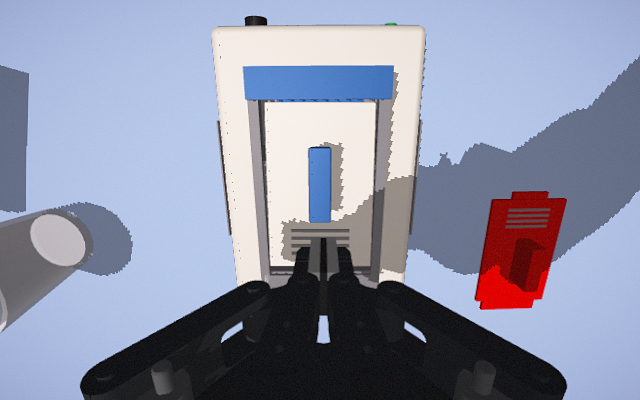

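View pics/p1s.png

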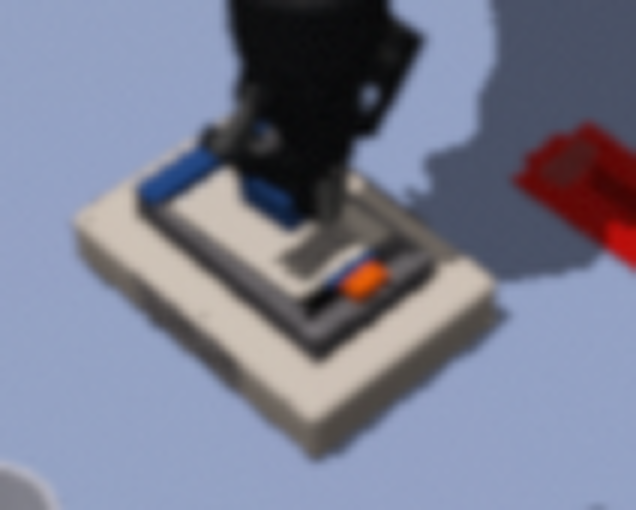

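move_arm(motion="255 0.002 0.004 -0.002 0; 255 0.002 0.008 -0.002 0; 255 0.002 0.012 -0.002 0; 255 0.002 0.016 -0.002 0; 255 0.002 0.017 -0.002 0; 255 0.002 0.017 -0.002 0")

```text
time_s: 17.18
position: [0.5655, -0.1627, 0.0692]
tcp_rot: [-1.57, 0.001, 0.321]
wrist_force: [-0.1, -0.1, -0.3]
finger_gap: 0.0003
```

move_arm(motion="255 0 0.001 0 0; 255 0 0.002 0 0; 255 0 0.002 0 0; 255 0 0.002 0 0")

```text
time_s: 17.52
position: [0.566, -0.1628, 0.0679]
tcp_rot: [-1.571, -0.0, 0.321]
wrist_force: [-0.4, 1.4, 0.2]
finger_gap: 0.0
```

move_arm(motion="255 0 0.001 0 0; 255 0 0.002 0 0; 255 0 0.003 0 0; 255 0 0.003 0 0; 255 0 0.003 0 0")

```text
time_s: 17.93
position: [0.5662, -0.1629, 0.0651]
tcp_rot: [-1.571, -0.001, 0.321]
wrist_force: [-0.6, 0.2, 3.8]
finger_gap: 0.0002
```

move_arm(motion="255 0 0.001 0 0; 255 0 0.001 0 0; 255 0 0.001 0 0")

```text
time_s: 18.18
position: [0.5664, -0.1629, 0.0642]
tcp_rot: [-1.571, -0.001, 0.321]
wrist_force: [0.5, 0.1, 3.9]
finger_gap: 0.0002
```

move_arm(motion="255 0 0.0005 0 0; 255 0 0.001 0 0; 255 0 0.0015 0 0; 255 0 0.0015 0 0")

```text
time_s: 18.52
position: [0.5665, -0.1629, 0.063]
tcp_rot: [-1.572, -0.001, 0.321]
wrist_force: [0.4, 0.0, 7.0]
finger_gap: 0.0001
```

move_arm(motion="255 0 0.0005 0 0; 255 0 0.001 0 0; 255 0 0.0015 0 0; 255 0 0.0015 0 0")

```text
time_s: 18.85
position: [0.5663, -0.1629, 0.0608]
tcp_rot: [-1.571, -0.001, 0.321]
wrist_force: [1.6, -0.3, 4.4]
finger_gap: -0.0001
```

move_arm(motion="255 0 0.0005 0 0; 255 0 0.001 0 0; 255 0 0.001 0 0; 255 0 0.001 0 0")

```text
time_s: 19.18
position: [0.5652, -0.1627, 0.0591]
tcp_rot: [-1.57, 0.001, 0.321]
wrist_force: [0.4, -0.8, -0.5]
finger_gap: -0.0005
```

move_arm(motion="255 0 0.0005 0 0; 255 0 0.001 0 0; 255 0 0.001 0 0; 255 0 0.001 0 0")

```text
time_s: 19.52
position: [0.5653, -0.1627, 0.059]
tcp_rot: [-1.57, 0.001, 0.321]
wrist_force: [-2.9, 0.9, 5.9]
finger_gap: -0.0
```

move_arm(motion="255 0 0.0005 0 0; 255 0 0.001 0 0; 255 0 0.001 0 0")

```text
time_s: 19.77
position: [0.5653, -0.1627, 0.059]
tcp_rot: [-1.571, 0.001, 0.321]
wrist_force: [-4.9, 1.8, 12.3]
finger_gap: 0.0001
```

Run:
```python
from h import *
from g import *
goto(.565,-.1623,.07)
for n in ("side","scene"):
    im=read_camera(n); sl=(slice(170,270),slice(280,405)) if n=="side" else (slice(175,260),slice(240,346))
    cv2.imwrite(f'pics/s1_{n}.png',cv2.resize(im[sl[0],sl[1],::-1],None,fx=6,fy=6,interpolation=cv2.INTER_CUBIC))
```

```text
t 19.7667 pos [ 0.5653 -0.1627  0.059 ] yaw z 108.4 tilt [-6.e-04 -1.e-04 -1.e+00] F [-4.86  1.77 12.3 ] gap 0.0001
shift tool xyz [-0.0002 -0.011   0.0005]
```

View pics/s1_side.png

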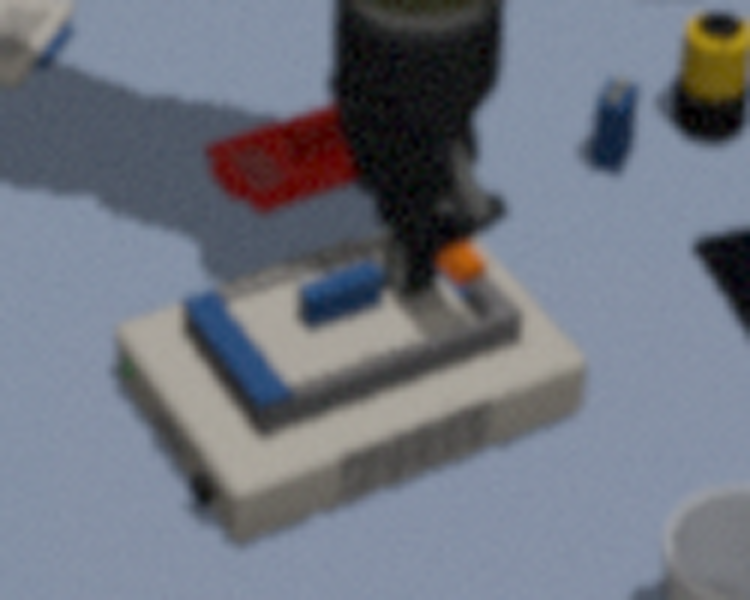

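View pics/s1_scene.png

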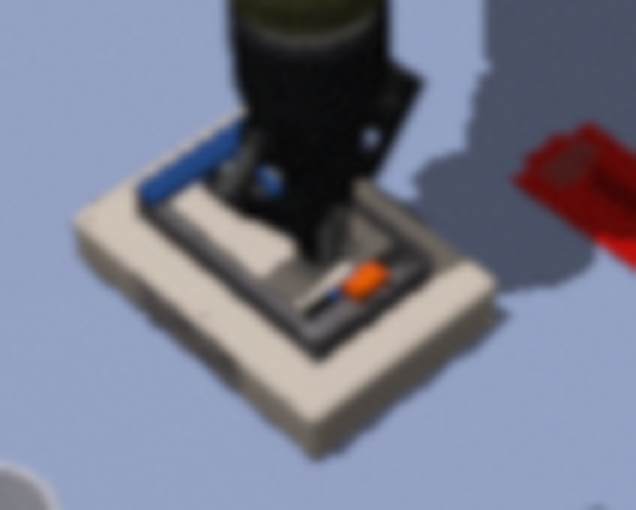

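The press force rose to about 7 N, dropped at the snap, and the pad now stops firmly at z = 59.0 mm, which is the seated height. I lift off and check.

move_arm(motion="255 0 -0.005 0 0; 255 0 -0.02 0 0; 255 0 -0.05 0 0; 255 0 -0.09 0 0; 255 0.03 -0.12 0 0; 255 0.06 -0.12 0 0; 255 0.06 -0.12 0 0; 255 0.06 -0.12 0 0")

```text
time_s: 20.53
position: [0.624, -0.1435, 0.1776]
tcp_rot: [-1.571, -0.0, 0.323]
wrist_force: [0.2, 1.1, -0.7]
finger_gap: -0.0
```

Run:
```python
from h import *
from g import *
goto(.565,-.1623,.07)
c=camera_info("wrist")
for n in ("side","scene","wrist"):
    im=read_camera(n); sl={"side":(slice(170,270),slice(280,405)),"scene":(slice(175,260),slice(240,346)),"wrist":(slice(0,280),slice(130,510))}[n]
    if n=="wrist": np.savez("pics/f1.npz",im=im,**c)
    f=6 if n!="wrist" else 2.1
    cv2.imwrite(f'pics/f1_{n}.png',cv2.resize(im[sl[0],sl[1],::-1],None,fx=f,fy=f,interpolation=cv2.INTER_CUBIC))
```

```text
t 20.5333 pos [ 0.624  -0.1435  0.1776] yaw z 108.49 tilt [ 5.e-04 -3.e-04 -1.e+00] F [ 0.2   1.09 -0.66] gap -0.0
shift tool xyz [-0.062   0.1075  0.0009]
```

View pics/f1_side.png

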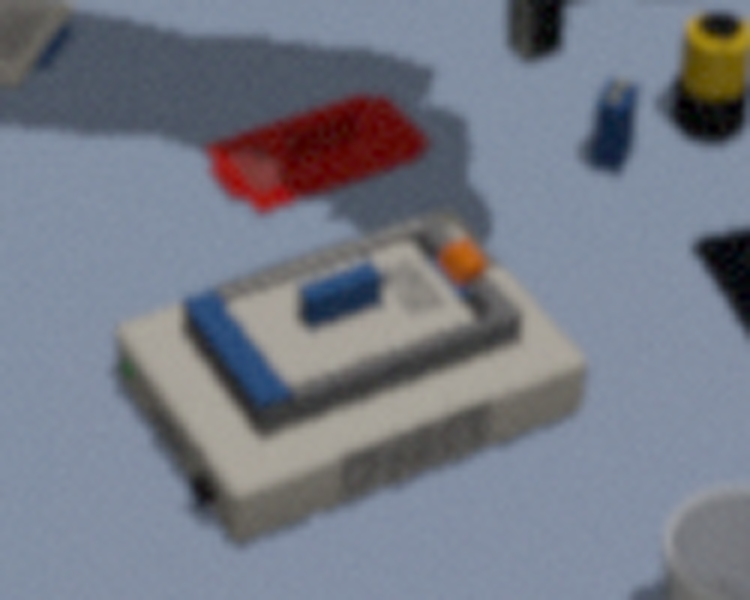

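View pics/f1_scene.png

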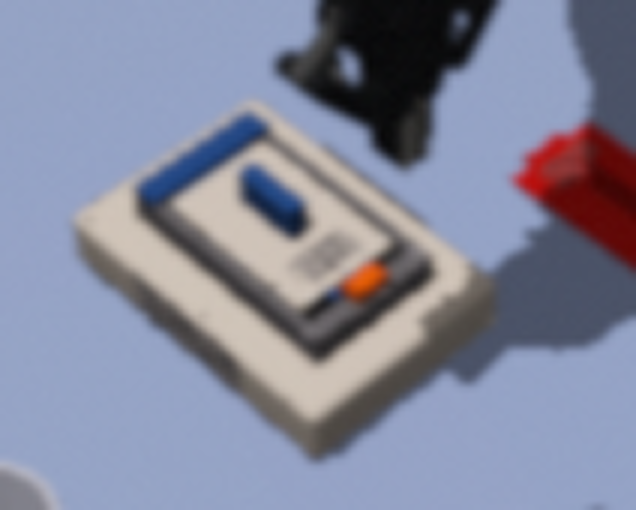

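View pics/f1_wrist.png

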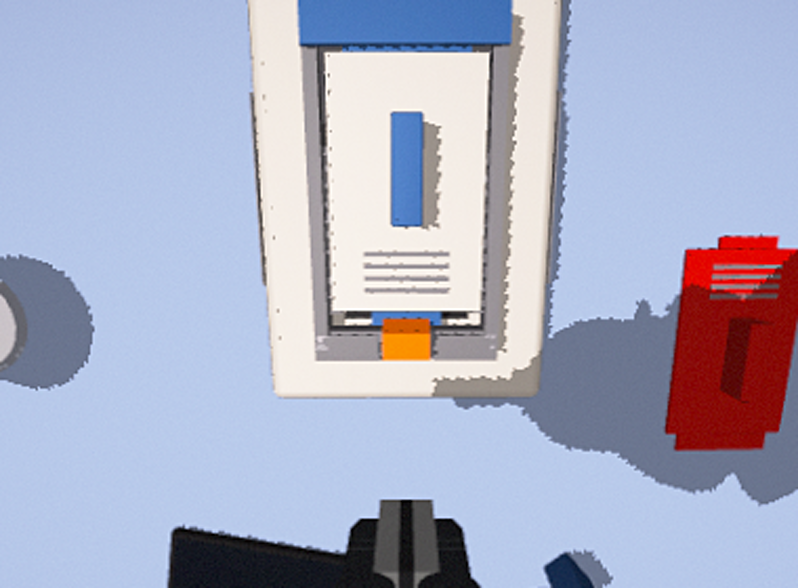

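The pictures show the cover flat between the walls, the lip under the hood, and the orange catch over the blue tongue. In the wrist picture they are at about (400,48) and (405,322), and the gripper is clear. I hand in.

move_arm(motion="255 0 0 0 0; 255 0 0 0 0; 255 0 0 0 0")

```text
time_s: 20.93
position: [0.6222, -0.1442, 0.1776]
tcp_rot: [-1.57, 0.0, 0.321]
wrist_force: [0.4, 0.5, -0.9]
finger_gap: -0.0002
```

```bash
python3 -c "
from cell import *
print(state()['time_s'],state()['wrist_force']); print(finish_job())"
```

```text
20.9333 [ 0.3807752   0.49850089 -0.94578626]
the job is handed in; nothing more can be done
None
```

The battery cover is back on the headlamp unit, and I handed the job in at about 21 s. My last checks show it seated; the hand-in reported no verdict.

- **Choosing and gripping:** I took the smaller of the two white covers. It measured 99.6 × 63.7 mm; the other was about 131 × 84 mm. I gripped it by the rib.
- **Tilting:** The tool can only point straight down. I raised the rear by resting it on the top of the catch and pressing with about 7 N, so the cover turned in the grip to roughly 0.145 rad. I worked that angle out from the picture and did not measure it directly.
- **Hooking:** I slid the lip in with a few newtons until it stopped against the end wall at about 6 N, then let go.
- **Pressing:** Closed fingers on the press pad read up to 7 N, then the force fell away at the snap. A short check press to about 12 N, slightly above the stated 4 to 11 N, stopped firmly at z = 59.0 mm. That matches the height of a seated plate's top.

**Final pictures:** The cover lies flat and centred, with its lip under the hood and the catch over the tongue. The gripper is clear, and the bystanders still in view look unmoved. I did not measure the catch travel or where the bystanders ended up.

**Disagreement:** The first side-camera check put the unit about 4 mm off from the wrist camera's estimate. I settled it by lining up the lip and the hood within the same wrist picture.

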